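# Pack the sample tote on its sloping stand

### The job

Pack the amber glass jar, the cardboard vial carton and the rectangular solvent tin into the empty bay of the blue tote that leans on the sloping stand: one row, all standing right down on the bay's floor and square to the tilted tote, with the glass jar in the middle between the other two. Set each one down rather than letting it drop, let go of it, and leave the beaker, the bottle and the wrench where they are.

Things in the scene. Friction and masses are not known exactly. Their poses are not given: they have to be found in the camera images.
- tote: Blue open tote, fixed on a stand that tilts it 30 degrees: its open top leans to the robot's side. Outside 160 (x) x 144 (y) x 60 mm high; walls 4 mm thick, floor 5 mm. Origin: centre of its underside; z out of the open top, x uphill, away from the robot; yaw varies. A wall along x parts two bays: the empty one at -y; the +y one holds a fixed white rack of brass-capped vials, lower than the walls.
- bay_floor (a point): Centre of the inner floor of the empty bay; axes as the tote's. Bay inside: 152 mm along x, 62 mm along y, walls 55 mm high. The three things take 144 of the 152 mm. Tall things do not stand freely here: they lean or slide downhill (-x) on to the low end wall or the thing packed below them, so pack from the low end upwards. Fingers do not fit between walls and things: grip near the top.
- jar: Amber glass jar with paper label and white screw cap, a plain cylinder 56 mm in diameter and 112 mm high overall (the cap, the top 25 mm, has the same diameter), about 0.3 kg. Origin at the centre of its underside, z up through the cap. Stands upright on the bench.
- carton: Closed rigid cardboard vial carton with a blue band, 42 mm (its x) by 56 mm (its y) by 124 mm high, about 0.18 kg. Origin at the centre of its underside. Stands upright on the bench. Its 56 mm side goes across the bay, its 42 mm along it.
- tin: Bare-metal rectangular solvent tin with a yellow band, 46 mm (its x) by 56 mm (its y), flat top at 108 mm, and on the middle of the top a red cap 24 mm in diameter and 14 mm high; about 0.32 kg. Origin at the centre of its underside. Stands upright on the bench. Its 56 mm side goes across the bay, its 46 mm along it.
- beaker: Bystander: glass beaker, 70 mm in diameter, 90 mm high, standing on the bench; origin at the centre of its underside.
- bottle: Bystander: clear glass bottle with a blue cap and paper label, 70 mm in diameter, 140 mm high, standing on the bench; origin at the centre of its underside.
- wrench: Bystander: steel wrench 150 mm long lying flat on the bench; origin at its middle, long side along its x.
Not all that is in view belongs to the job. What is shaped like the carton but black or green is not meant.

How it is judged:
By the outcome, as a careful person would: the job done as asked, in the order asked, and still so for the second after the job is handed in, with the robot touching nothing.
It also fails if it takes over 72 s, if anything falls off the work surface, if the arm or the gripper's body presses on something with over 40 N, if the wrist force passes 120 N, or if a joint passes its speed limit or range.

### The arm

A 6-joint arm with a two-finger parallel gripper is mounted at the origin on the work surface. World frame = base frame: x ahead of the robot, y to its left, z up, the work surface at z = 0. Lengths are in m, angles in rad, forces in N, time in s.
With the tool pointing down it reaches from about 0.3 to 0.825 m from the base axis. Payload 5.4 kg.
Tool frame: the origin (TCP) lies between the finger pads; the fingertips stand 17 mm ahead of it and the grasp point (between the pads) lies 2 mm behind it; z points along the fingers, y is the direction in which the jaws open and shut (so a half turn about z gives the same grasp; the last joint's range is limited). The gripper opens to 92 mm and grips with 3 to 60 N. Pads are 20 mm wide; open, the fingers measure 128 mm over their backs; the gripper's body (75 mm by 189 mm) begins 69 mm behind the grasp point.
Start: joints at [-1.494, 0.158, 1.597, -0, 1.386, -0.21], TCP at [0.163, -0.552, 0.232] pointing down, gripper open.
Joint ranges: [-2.91, 2.91], [-0.94, 2.29], [0.18, 2.7], [-1.29, 4.43], [0.17, 2.64], [-3, 3]. Speed limits (rad/s): [2.57, 2.57, 3.14, 3.14, 3.14, 3.14].

### API

Orientations are given as a unit quaternion [w, x, y, z].
In Python, from workcell import ctrl gives the robot as it stands. The module is installed in compiled form; this text tells all that it offers.
- The arm moves only by the shell command python3 -m jog 'ROWS' [FORCE]. ROWS is JSON, a list of rows, each an object of numbers: "tx", "ty", "tz": the shift along the tool's x, y, z scaled (see below); "wx", "wy", "wz": the turn, a rotation vector about the tool's x, y, z scaled (see below); "fingers": the closure, from -1 (fully open) to 1 (shut). A call has 1 to 20 rows; each row shifts and turns the commanded pose from where the row before left it, along the tool's axes as they then stand; what a row does not reach is not made up. The controller multiplies each number of a shift by 0.15 m and each number of a turn by pi/2 rad. A row lasts 1/8 s, in which the tool goes at most 62.5 mm and 10.7 degrees, less where a joint would pass 70% of its speed; a pose out of reach is approached as far as the arm can. A call with a number of a shift or a turn outside -1 to 1 is refused whole. A call with a gripper value outside its range is refused whole. The fingers move at their own pace and stop on an object; FORCE is the grip in N (left out, the last holds). Time passes only in rows, so rows that do not move let the fingers close. It gives the time, the measured TCP pose, the force and the opening at its end, in the units of the state.
- ctrl.read_state(): the state, without advancing time (a new reading comes with each control period).
- ctrl.capture(name): name is "scene" or "top" or "wrist"; returns a dict with "image" (480x640x3 uint8, red, green, blue), "fx", "fy", "cx", "cy" (pixels), "extrinsics" (4x4, takes a point from camera to world coordinates). Camera axes: x right, y down, z forward; pixel columns grow to the right and rows downward; lengths in m; the calibration is good to about 2 mm. The wrist camera is an equidistant fisheye: a pixel r from the principal point sees the ray r / f radians off the axis. A picture is of the moment at which its call begins. There is no depth.
- ctrl.finish_job(): hands the job in, once; it reports no verdict.
The state is a dict: "time_s": time; "joint_pos": joint angles; "joint_vel": joint speeds; "tau": joint torques, N m; "position": TCP position; "orientation": TCP orientation; "contact_force": force on the tool from outside, world axes, zero at the start; "moment": the same for the moment, N m; "grip_width": opening from 0.0 (shut) to 1.0 (fully open).
Only numpy, scipy, OpenCV 4.12 (cv2) and the standard library are available. Lean on these libraries where they do the work, as an engineer would, in place of code of your own. Each camera call takes 0.05 s, during which the arm holds its last target. There are 200 camera calls.

## Working session

There is one attempt and no reset: what is moved stays moved. The work goes in short steps, Python scripts to look and compute and a shell command to move; the robot and the scene stay as the last step left them, time stands still between calls to the robot, and variables do not carry over. Pictures are saved under pics/ and viewed, about 8 in all and at most 12, crops included, and the job is handed in when it is done.

```bash
mkdir -p pics; python3 - <<'E'
from workcell import ctrl
import cv2,pickle
d={}
for n in("scene","top"):
    c=ctrl.capture(n);d[n]=c;cv2.imwrite(f"pics/{n}0.png",c["image"][:,:,::-1]);print(n,c["fx"],c["fy"],c["cx"],c["cy"],c["extrinsics"])
pickle.dump(d,open("cap0.pkl","wb"));print(ctrl.read_state())
E
```

```text
scene 547.47179140556 547.47179140556 316.25761606850165 238.33509766131974 [[ 0.89022499  0.33250658 -0.31135003  0.87507009]
 [ 0.45535448 -0.66806465  0.58850822 -0.65540359]
 [-0.01231909 -0.66567935 -0.74613621  0.90792972]
 [ 0.          0.          0.          1.        ]]
top 496.2812570405077 496.2812570405077 318.097069375964 238.64363970958743 [[-0.02612261 -0.98940769  0.14279366  0.36388623]
 [-0.99965169  0.0253177  -0.00745122  0.01029161]
 [ 0.00375709 -0.14293857 -0.98972443  1.20164969]
 [ 0.          0.          0.          1.        ]]
{'time_s': 0.1, 'joint_pos': array([-1.49410356e+00,  1.58964971e-01,  1.59811367e+00, -3.92286745e-06,
        1.38620988e+00, -2.10133736e-01]), 'joint_vel': array([-0.00049607, -0.00367456, -0.00381032, -0.00012333, -0.00117283,
       -0.00014407]), 'tau': array([ 7.24070514e-05, -3.86502457e+01, -3.22962248e+01,  7.02432333e-02,
        3.38974886e-02, -4.22752248e-05]), 'position': array([ 0.16259046, -0.55096619,  0.2307255 ]), 'orientation': array([-8.46173329e-04,  9.89733526e-01,  1.42922459e-01,  5.46089118e-05]), 'contact_force': array([-0.22204926,  0.01659585,  0.18508431]), 'moment': array([0.00188491, 0.01209178, 0.00706337]), 'grip_width': 1.0011785196298617}
```

View pics/scene0.png

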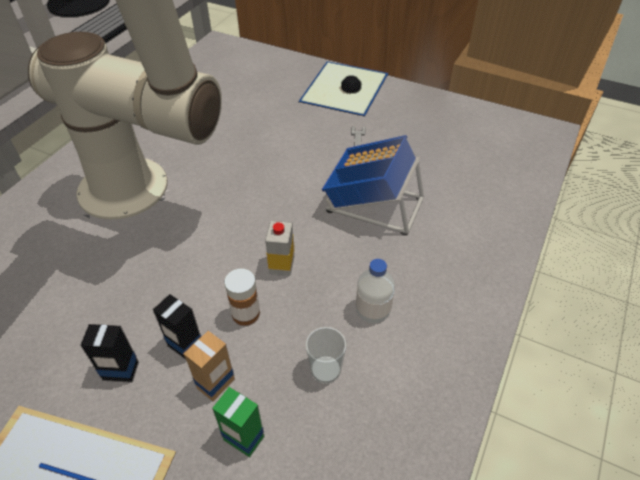

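View pics/top0.png

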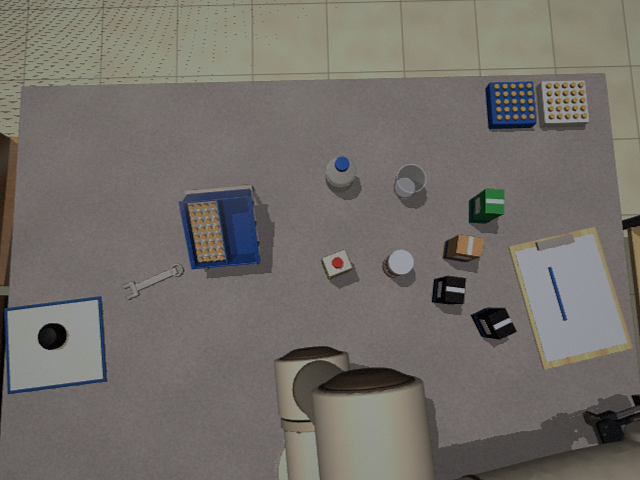

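The scene view shows the tote at (370,170), tin (280,248), jar (242,297) and carton (210,365), with black and green decoys around them. In the top view the tote is at (220,228), tin (338,263), jar (400,262) and carton (464,247). Next I'll zoom in for edges.

```bash
python3 - <<'E'
import pickle,cv2,numpy as np
d=pickle.load(open("cap0.pkl","rb"));t=d["top"]["image"][:,:,::-1];s=d["scene"]["image"][:,:,::-1]
def z(im,x,y,w,h,k):
    o=cv2.resize(im[y:y+h,x:x+w],None,fx=k,fy=k,interpolation=cv2.INTER_CUBIC)
    for i in range(0,w,10):
        cv2.line(o,(i*k,0),(i*k,6 if (x+i)%50 else 14),(255,255,255),1)
    for i in range(0,h,10):
        cv2.line(o,(0,i*k),(6 if (y+i)%50 else 14,i*k),(255,255,255),1)
    return o
a=z(t,320,230,180,75,4)   #720x300
b=z(t,170,180,100,100,3)  #300x300
c=z(s,310,120,120,100,3)  #360x300
out=np.zeros((600,720,3),np.uint8);out[:300]=a;out[300:,:300]=b;out[300:,330:690]=c
cv2.imwrite("pics/z1.png",out)
E
```

```text
(no output)
```

View pics/z1.png

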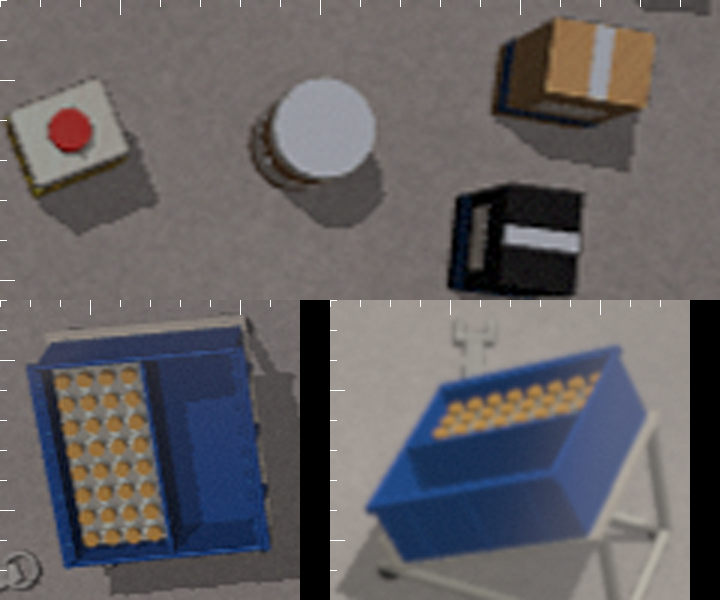

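The zoom gives these points:
- **Tote rim, top view:** corners at about (260,263), (192,269), (179,202) and (252,195).
- **Tote rim, scene view:** corners at (322,189), (347,149), (407,136) and (385,178).
- **Carton and tin tops:** four corners of each can be read.
- **Jar cap:** centred at about (401,262).

```bash
cat > h.py <<'E'
import numpy as np,pickle,cv2
from scipy.spatial.transform import Rotation as R
def proj(c,P):
    E=c["extrinsics"];q=(np.atleast_2d(P)-E[:3,3])@E[:3,:3]
    return np.c_[c["fx"]*q[:,0]/q[:,2]+c["cx"],c["fy"]*q[:,1]/q[:,2]+c["cy"]]
def ray(c,px):
    px=np.atleast_2d(px);E=c["extrinsics"]
    v=np.c_[(px[:,0]-c["cx"])/c["fx"],(px[:,1]-c["cy"])/c["fy"],np.ones(len(px))]@E[:3,:3].T
    return E[:3,3],v
def onz(c,px,z):
    o,v=ray(c,px);return o+v*((z-o[2])/v[:,2])[:,None]
def toteR(yaw): return R.from_euler("z",yaw)*R.from_euler("y",-np.pi/6)
E
python3 - <<'E'
from h import *
from scipy.optimize import least_squares
d=pickle.load(open("cap0.pkl","rb"));T,S=d["top"],d["scene"]
T4=np.array([(260.3,263),(192,269),(179.3,201.7),(251.7,195)]);S4=np.array([(322.3,189.3),(346.7,149.3),(406.7,135.7),(385,178.3)])
L=np.array([(-.08,-.072,.06),(-.08,.072,.06),(.08,.072,.06),(.08,-.072,.06)])
W=lambda p:toteR(p[3]).apply(L)+p[:3]
f=lambda p:np.r_[proj(T,W(p))-T4,proj(S,W(p))-S4].ravel()
for nm,sl in(("both",slice(0,16)),("top",slice(0,8)),("scene",slice(8,16))):
    r=least_squares(lambda p:f(p)[sl],[.4,.2,.1,0]);print(nm,r.x.round(4),np.degrees(r.x[3]).round(1),"res",r.fun.round(1))
    if nm=="both":np.save("tote.npy",r.x)
def rect(px,z):
    P=onz(T,px,z)[:,:2];c,(w,h),a=cv2.minAreaRect((P*1000).astype(np.float32));return P.mean(0).round(4),np.round((w,h),1),round(a,1),P.round(3).tolist()
print("carton",rect([(458.75,234.5),(483.75,238.25),(481.25,257),(457,253.75)],.124))
print("tin",rect([(322,260),(344.5,249.5),(352.5,267),(329.5,277.5)],.108))
hsv=cv2.cvtColor(T["image"],cv2.COLOR_RGB2HSV)
def blob(m,roi):
    x0,y0,x1,y1=roi;k=np.zeros_like(m);k[y0:y1,x0:x1]=m[y0:y1,x0:x1]
    cs,_=cv2.findContours(k,cv2.RETR_EXTERNAL,cv2.CHAIN_APPROX_NONE);return max(cs,key=cv2.contourArea)
w=cv2.inRange(hsv,(0,0,150),(180,60,255))
for n,roi,z in(("jar",(380,240,420,285),.112),):
    (cx,cy),r=cv2.minEnclosingCircle(blob(w,roi));P=onz(T,(cx,cy),z)[0];print(n,cx,cy,r,P.round(4),"diam mm",2*r*(1.2-z)/496*1000)
red=cv2.inRange(hsv,(0,150,80),(8,255,255))
(cx,cy),r=cv2.minEnclosingCircle(blob(red,(325,250,350,275)));print("tincap",cx,cy,r,onz(T,(cx,cy),.122)[0].round(4))
E
```

```text
both [0.568  0.2176 0.0653 0.0645] 3.7 res [-2.1  0.   2.8 -0.2  3.  -0.2 -2.5  0.6  0.6 -1.3 -0.2  0.4 -0.3  0.8
  0.4 -1.2]
top [0.5612 0.2101 0.1075 0.0629] 3.6 res [-1.   1.3  1.5  1.2  1.1 -1.5 -1.6 -0.8]
scene [0.5736 0.2021 0.0781 0.0611] 3.5 res [-0.4 -0.6 -0.5  0.4  0.3  0.7  0.5 -0.5]
carton (array([ 0.4949, -0.3307]), array([55.3, 42.9]), 79.9, [[0.521, -0.307], [0.511, -0.362], [0.47, -0.353], [0.478, -0.301]])
tin (array([ 0.4652, -0.0386]), array([42.6, 56.2]), 23.0, [[0.474, -0.005], [0.496, -0.056], [0.456, -0.072], [0.435, -0.021]])
jar 400.8177490234375 261.5373840332031 12.152735710144043 [ 0.4654 -0.1789  0.112 ] diam mm 53.31522763159966
tincap 337.0517272949219 262.1896667480469 5.190001010894775 [ 0.4667 -0.0379  0.122 ]
```

```bash
python3 - <<'E'
import pickle,cv2,numpy as np
d=pickle.load(open("cap0.pkl","rb"))
def z(im,x,y,w,h,k):
    im=(255*(im/255.)**.6).astype(np.uint8)
    o=cv2.resize(im[y:y+h,x:x+w],None,fx=k,fy=k,interpolation=cv2.INTER_CUBIC)
    for i in range(0,w,10):
        cv2.line(o,(i*k,0),(i*k,6),(255,255,255),1);cv2.putText(o,str(x+i),(i*k,16),0,.35,(255,255,255))
    for i in range(0,h,10):
        cv2.line(o,(0,i*k),(6,i*k),(255,255,255),1);cv2.putText(o,str(y+i),(0,i*k+4),0,.35,(255,255,255))
    return o
a=z(d["top"]["image"][:,:,::-1],170,182,100,97,6)
cv2.imwrite("pics/z2.png",a)
E
```

```text
(no output)
```

View pics/z2.png

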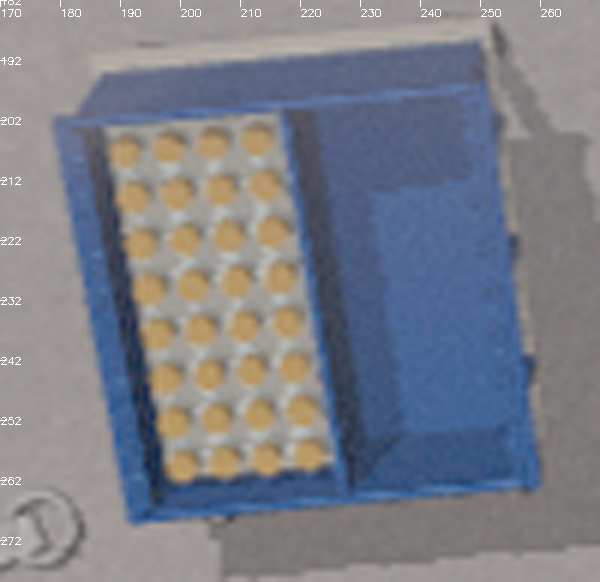

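The enlarged top view shows the +y rim at (179,202)–(192,269) and the divider top running from (217.5,200) to (227.5,264). My earlier right-hand corners caught the outer face of the -y wall, so I'll refit without their u values.

```bash
python3 - <<'E'
from h import *
from scipy.optimize import least_squares
d=pickle.load(open("cap0.pkl","rb"));T,S=d["top"],d["scene"]
T6=np.array([(258,262.5),(192,268.8),(179.3,201.5),(250,197),(217.8,199.5),(227.5,264)]);S4=np.array([(322.3,189.3),(346.7,149.3),(406.7,135.7),(385,178.3)])
L=np.array([(-.08,-.072,.06),(-.08,.072,.06),(.08,.072,.06),(.08,-.072,.06),(.078,-.004,.06),(-.078,-.004,.06)])
W=lambda p:toteR(p[3]).apply(L)+p[:3]
w=np.ones(20);w[[0,6]]=0.0
f=lambda p:np.r_[proj(T,W(p))-T6,proj(S,W(p)[:4])-S4].ravel()
r=least_squares(lambda p:w*f(p),[.57,.21,.08,.06],loss="soft_l1");print(r.x.round(4),f(r.x).round(1))
np.save("tote.npy",r.x);p=r.x
print("z of lowest corner",toteR(p[3]).apply([-.08,0,0])[2]+p[2])
R0=toteR(p[3]);tp=lambda l:R0.apply(l)+p[:3]
# verify bottom edge of -y wall in scene / top
print("proj bottom -y edge top",proj(T,tp([[-.08,-.072,0],[.08,-.072,0]])).round(1),"scene",proj(S,tp([[-.08,-.072,0],[.08,-.072,0],[.08,.072,0]])).round(1))
print("inner floor corners top",proj(T,tp([[-.076,-.068,.005],[.076,-.068,.005],[.076,-.006,.005],[-.076,-.006,.005]])).round(1))
E
```

```text
[0.5678 0.2196 0.0632 0.0596] [-0.8  0.9  1.9  0.   2.3  0.2 -1.5 -0.9 -0.7  0.1 -0.3  1.2  0.9 -1.4
  0.3  0.4 -0.   1.   0.4 -1.1]
z of lowest corner 0.023204121802909455
proj bottom -y edge top [[258.9 253. ]
 [250.7 188.5]] scene [[335.3 208.2]
 [397.  199.5]
 [416.9 158.5]]
inner floor corners top [[256.9 252.4]
 [249.  190.9]
 [221.6 193.2]
 [230.8 254.6]]
```

```bash
cat >> h.py <<'E'
FL=np.diag([1.,-1,-1])
def toteframe():
    p=np.load("tote.npy");return toteR(p[3]),p[:3]
def tool_tote(): return toteframe()[0]*R.from_matrix(FL)
def bay(l):
    Rt,o=toteframe();return Rt.apply(np.array(l)+[0,-.037,.005])+o
def toolyaw(a): return R.from_euler("z",a)*R.from_matrix(FL)
def plan(pos,rot,n=None,start=None):
    """print rows from current pose to target, straight line, even turn"""
    from workcell import ctrl
    if start is None:
        s=ctrl.read_state();p0=np.array(s["position"]);q=s["orientation"];r0=R.from_quat([q[1],q[2],q[3],q[0]])
    else: p0,r0=start
    dp=np.array(pos)-p0;rv=(r0.inv()*rot).as_rotvec()
    m=max(int(np.ceil(max(np.linalg.norm(dp)/.06,np.degrees(np.linalg.norm(rv))/10.2))),1)
    n=n or m;print("dp",dp.round(4),"turn deg",np.degrees(rv).round(1),"min rows",m)
    w=(rv/n)/(np.pi/2);last=None
    for k in range(n):
        t=(r0*R.from_rotvec(rv*k/n)).inv().apply(dp/n)/.15
        d={a:round(float(b),3) for a,b in zip(("tx","ty","tz","wx","wy","wz"),[*t,*w]) if abs(b)>5e-4}
        print(str(d).replace("'",'"')+",")
        if np.linalg.norm(rv)<1e-3: print("x",n);break
    return np.array(pos),rot
E
python3 - <<'E'
from h import *
print(bay([0,0,.17]))
plan(bay([0,0,.17]),tool_tote(),n=15)
E
```

```text
[0.48265333 0.17749197 0.21475857]
dp [ 0.3201  0.7285 -0.016 ] turn deg [-3.5 29.9 12.7] min rows 14
{"tx": 0.228, "ty": -0.27, "tz": 0.008, "wx": -0.003, "wy": 0.022, "wz": 0.009},
{"tx": 0.224, "ty": -0.274, "tz": 0.014, "wx": -0.003, "wy": 0.022, "wz": 0.009},
{"tx": 0.219, "ty": -0.277, "tz": 0.021, "wx": -0.003, "wy": 0.022, "wz": 0.009},
{"tx": 0.214, "ty": -0.28, "tz": 0.027, "wx": -0.003, "wy": 0.022, "wz": 0.009},
{"tx": 0.209, "ty": -0.284, "tz": 0.034, "wx": -0.003, "wy": 0.022, "wz": 0.009},
{"tx": 0.203, "ty": -0.287, "tz": 0.04, "wx": -0.003, "wy": 0.022, "wz": 0.009},
{"tx": 0.198, "ty": -0.29, "tz": 0.045, "wx": -0.003, "wy": 0.022, "wz": 0.009},
{"tx": 0.192, "ty": -0.293, "tz": 0.051, "wx": -0.003, "wy": 0.022, "wz": 0.009},
{"tx": 0.185, "ty": -0.296, "tz": 0.056, "wx": -0.003, "wy": 0.022, "wz": 0.009},
{"tx": 0.179, "ty": -0.299, "tz": 0.061, "wx": -0.003, "wy": 0.022, "wz": 0.009},
{"tx": 0.172, "ty": -0.302, "tz": 0.066, "wx": -0.003, "wy": 0.022, "wz": 0.009},
{"tx": 0.165, "ty": -0.304, "tz": 0.071, "wx": -0.003, "wy": 0.022, "wz": 0.009},
{"tx": 0.158, "ty": -0.307, "tz": 0.075, "wx": -0.003, "wy": 0.022, "wz": 0.009},
{"tx": 0.151, "ty": -0.31, "tz": 0.079, "wx": -0.003, "wy": 0.022, "wz": 0.009},
{"tx": 0.144, "ty": -0.312, "tz": 0.083, "wx": -0.003, "wy": 0.022, "wz": 0.009},
```

```bash
python3 -m jog '[{"tx":0.228,"ty":-0.27,"tz":0.008,"wx":-0.003,"wy":0.022,"wz":0.009},{"tx":0.224,"ty":-0.274,"tz":0.014,"wx":-0.003,"wy":0.022,"wz":0.009},{"tx":0.219,"ty":-0.277,"tz":0.021,"wx":-0.003,"wy":0.022,"wz":0.009},{"tx":0.214,"ty":-0.28,"tz":0.027,"wx":-0.003,"wy":0.022,"wz":0.009},{"tx":0.209,"ty":-0.284,"tz":0.034,"wx":-0.003,"wy":0.022,"wz":0.009},{"tx":0.203,"ty":-0.287,"tz":0.04,"wx":-0.003,"wy":0.022,"wz":0.009},{"tx":0.198,"ty":-0.29,"tz":0.045,"wx":-0.003,"wy":0.022,"wz":0.009},{"tx":0.192,"ty":-0.293,"tz":0.051,"wx":-0.003,"wy":0.022,"wz":0.009},{"tx":0.185,"ty":-0.296,"tz":0.056,"wx":-0.003,"wy":0.022,"wz":0.009},{"tx":0.179,"ty":-0.299,"tz":0.061,"wx":-0.003,"wy":0.022,"wz":0.009},{"tx":0.172,"ty":-0.302,"tz":0.066,"wx":-0.003,"wy":0.022,"wz":0.009},{"tx":0.165,"ty":-0.304,"tz":0.071,"wx":-0.003,"wy":0.022,"wz":0.009},{"tx":0.158,"ty":-0.307,"tz":0.075,"wx":-0.003,"wy":0.022,"wz":0.009},{"tx":0.151,"ty":-0.31,"tz":0.079,"wx":-0.003,"wy":0.022,"wz":0.009},{"tx":0.144,"ty":-0.312,"tz":0.083,"wx":-0.003,"wy":0.022,"wz":0.009},{}]'
python3 - <<'E'
from h import *
from workcell import ctrl
c=ctrl.capture("wrist");pickle.dump(c,open("w1.pkl","wb"));cv2.imwrite("pics/w1.png",c["image"][:,:,::-1]);print(c["fx"],c["cx"],c["cy"],c["extrinsics"]);s=ctrl.read_state();print(s["position"],bay([0,0,.17]),s["joint_pos"])
E
```

```text
371.64829954431775 312.3862203705268 237.5312267195598 [[ 0.28246112 -0.93101791 -0.23113062  0.2254648 ]
 [-0.95927792 -0.27445526 -0.06678457 -0.53026011]
 [-0.00125738  0.24058255 -0.97062787  0.38359634]
 [ 0.          0.          0.          1.        ]]
[ 0.16260729 -0.55108284  0.23088676] [0.48265333 0.17749197 0.21475857] [-1.49408301e+00  1.58905750e-01  1.59785811e+00 -1.62720118e-05
  1.38620478e+00 -2.10104606e-01]validation failed for argument at $[0]...
```

View pics/w1.png

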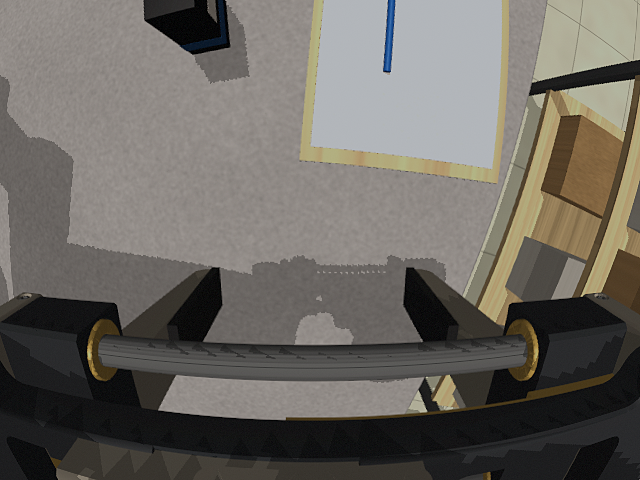

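The call was refused, so rows probably need every field. The picture was taken at the start pose: the wrist camera looks ahead on tool +x, with the fingers at (205,300) and (425,300).

```bash
python3 -m jog '[{"tx":0.228,"ty":-0.27,"tz":0.008,"wx":-0.003,"wy":0.022,"wz":0.009,"fingers":-1}]'; sed -i 's/if abs(b)>5e-4}/}; d["fingers"]=g/; s/n=None,start=None/n=None,start=None,g=-1/' h.py
python3 - <<'E'
from h import *
plan(bay([-.06,0,.19]),tool_tote(),n=14)
E
```

```text
time_s: 0.28
position: [0.1835, -0.5037, 0.2296]
orientation: [-0.0, 0.991, 0.135, 0.018]
contact_force: [1.1, 0.5, 1.0]
grip_width: 1.001
dp [ 0.2373  0.6775 -0.0275] turn deg [-3.1 27.9 11.8] min rows 12
{"tx": 0.194, "ty": -0.281, "tz": 0.019, "wx": -0.002, "wy": 0.022, "wz": 0.009, "fingers": -1},
{"tx": 0.19, "ty": -0.284, "tz": 0.024, "wx": -0.002, "wy": 0.022, "wz": 0.009, "fingers": -1},
{"tx": 0.184, "ty": -0.287, "tz": 0.03, "wx": -0.002, "wy": 0.022, "wz": 0.009, "fingers": -1},
{"tx": 0.179, "ty": -0.289, "tz": 0.035, "wx": -0.002, "wy": 0.022, "wz": 0.009, "fingers": -1},
{"tx": 0.174, "ty": -0.292, "tz": 0.04, "wx": -0.002, "wy": 0.022, "wz": 0.009, "fingers": -1},
{"tx": 0.168, "ty": -0.295, "tz": 0.045, "wx": -0.002, "wy": 0.022, "wz": 0.009, "fingers": -1},
{"tx": 0.162, "ty": -0.297, "tz": 0.049, "wx": -0.002, "wy": 0.022, "wz": 0.009, "fingers": -1},
{"tx": 0.156, "ty": -0.3, "tz": 0.054, "wx": -0.002, "wy": 0.022, "wz": 0.009, "fingers": -1},
{"tx": 0.149, "ty": -0.302, "tz": 0.058, "wx": -0.002, "wy": 0.022, "wz": 0.009, "fingers": -1},
{"tx": 0.143, "ty": -0.305, "tz": 0.062, "wx": -0.002, "wy": 0.022, "wz": 0.009, "fingers": -1},
{"tx": 0.136, "ty": -0.307, "tz": 0.065, "wx": -0.002, "wy": 0.022, "wz": 0.009, "fingers": -1},
{"tx": 0.129, "ty": -0.309, "tz": 0.069, "wx": -0.002, "wy": 0.022, "wz": 0.009, "fingers": -1},
{"tx": 0.122, "ty": -0.311, "tz": 0.072, "wx": -0.002, "wy": 0.022, "wz": 0.009, "fingers": -1},
{"tx": 0.115, "ty": -0.313, "tz": 0.075, "wx": -0.002, "wy": 0.022, "wz": 0.009, "fingers": -1},
```

```bash
python3 -m jog '[{"tx":0.194,"ty":-0.281,"tz":0.019,"wx":-0.002,"wy":0.022,"wz":0.009,"fingers":-1},{"tx":0.19,"ty":-0.284,"tz":0.024,"wx":-0.002,"wy":0.022,"wz":0.009,"fingers":-1},{"tx":0.184,"ty":-0.287,"tz":0.03,"wx":-0.002,"wy":0.022,"wz":0.009,"fingers":-1},{"tx":0.179,"ty":-0.289,"tz":0.035,"wx":-0.002,"wy":0.022,"wz":0.009,"fingers":-1},{"tx":0.174,"ty":-0.292,"tz":0.04,"wx":-0.002,"wy":0.022,"wz":0.009,"fingers":-1},{"tx":0.168,"ty":-0.295,"tz":0.045,"wx":-0.002,"wy":0.022,"wz":0.009,"fingers":-1},{"tx":0.162,"ty":-0.297,"tz":0.049,"wx":-0.002,"wy":0.022,"wz":0.009,"fingers":-1},{"tx":0.156,"ty":-0.3,"tz":0.054,"wx":-0.002,"wy":0.022,"wz":0.009,"fingers":-1},{"tx":0.149,"ty":-0.302,"tz":0.058,"wx":-0.002,"wy":0.022,"wz":0.009,"fingers":-1},{"tx":0.143,"ty":-0.305,"tz":0.062,"wx":-0.002,"wy":0.022,"wz":0.009,"fingers":-1},{"tx":0.136,"ty":-0.307,"tz":0.065,"wx":-0.002,"wy":0.022,"wz":0.009,"fingers":-1},{"tx":0.129,"ty":-0.309,"tz":0.069,"wx":-0.002,"wy":0.022,"wz":0.009,"fingers":-1},{"tx":0.122,"ty":-0.311,"tz":0.072,"wx":-0.002,"wy":0.022,"wz":0.009,"fingers":-1},{"tx":0.115,"ty":-0.313,"tz":0.075,"wx":-0.002,"wy":0.022,"wz":0.009,"fingers":-1},{"tx":0,"ty":0,"tz":0,"wx":0,"wy":0,"wz":0,"fingers":-1}]'
python3 - <<'E'
from h import *
from workcell import ctrl
c=ctrl.capture("wrist");pickle.dump(c,open("w2.pkl","wb"));cv2.imwrite("pics/w2.png",c["image"][:,:,::-1]);s=ctrl.read_state();print(s["position"],bay([-.06,0,.19]),s["joint_pos"])
E
```

```text
time_s: 2.15
position: [0.4149, 0.1802, 0.2024]
orientation: [-0.014, 0.966, 0.038, 0.255]
contact_force: [0.4, -0.5, -0.7]
grip_width: 1.002
[0.41545344 0.17805912 0.20302265] [0.42080181 0.17380139 0.20207908] [ 0.16107879 -0.57527999  2.35290715 -0.04707019  0.84920221  1.67765418]
```

View pics/w2.png

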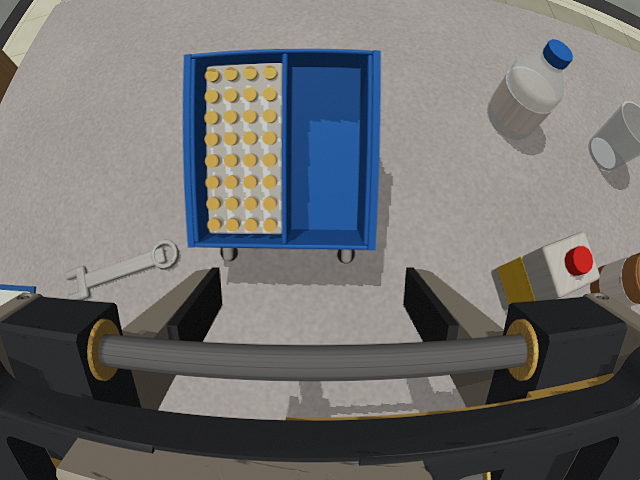

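The wrist view shows the whole tote rim, with corners near (184,55), (380,51), (375,249) and (187,249). The divider is at u≈286 and the empty bay is on the right. I'll fit the pose from the outer rim contour.

```bash
cat >> h.py <<'E'
def fray(c,px):
    px=np.atleast_2d(np.float64(px));E=c["extrinsics"];a=(px-[c["cx"],c["cy"]])/c["fx"];r=np.linalg.norm(a,axis=1,keepdims=True)
    return E[:3,3],np.c_[np.sinc(r/np.pi)*a,np.cos(r)]@E[:3,:3].T
def fproj(c,P):
    E=c["extrinsics"];q=(np.atleast_2d(P)-E[:3,3])@E[:3,:3];h=np.hypot(q[:,0],q[:,1]);k=c["fx"]*np.arctan2(h,q[:,2])/h
    return np.c_[k*q[:,0]+c["cx"],k*q[:,1]+c["cy"]]
E
python3 - <<'E'
from h import *
from scipy.optimize import least_squares
c=pickle.load(open("w2.pkl","rb"));hsv=cv2.cvtColor(c["image"],cv2.COLOR_RGB2HSV)
m=cv2.inRange(hsv,(100,120,50),(125,255,255));m[:,:150]=0;m[:,430:]=0;m[265:]=0
cs,_=cv2.findContours(m,0,1);k=max(cs,key=cv2.contourArea);h=cv2.convexHull(k)[:,0].astype(float)
# undistort to pinhole plane, fit lines per side
a=(h-[c["cx"],c["cy"]])/c["fx"];r=np.linalg.norm(a,axis=1,keepdims=True);u=a*np.tan(r)/r*500
dense=cv2.findContours(m,0,cv2.CHAIN_APPROX_NONE)[0];k=max(dense,key=cv2.contourArea)[:,0].astype(float)
x0,y0=k.min(0);x1,y1=k.max(0);print("bbox",x0,y0,x1,y1)
def und(p): a=(p-[c["cx"],c["cy"]])/c["fx"];r=np.linalg.norm(a,axis=1,keepdims=True);return a*np.tan(r)/r*500
sides={"L":k[(k[:,0]<x0+8)&(k[:,1]>y0+25)&(k[:,1]<y1-25)],"R":k[(k[:,0]>x1-10)&(k[:,1]>y0+25)&(k[:,1]<y1-25)],"T":k[(k[:,1]<y0+8)&(k[:,0]>x0+25)&(k[:,0]<x1-25)],"B":k[(k[:,1]>y1-8)&(k[:,0]>x0+25)&(k[:,0]<x1-25)]}
off={"L":(-.5,0),"R":(.5,0),"T":(0,-.5),"B":(0,.5)}
ln={}
for s,p in sides.items():
    v=und(p+np.array(off[s]));vx,vy,px,py=cv2.fitLine(v.astype(np.float32),cv2.DIST_HUBER,0,.01,.01).ravel();n=np.array([-vy,vx]);ln[s]=np.r_[n,-n@[px,py]];print(s,len(p),"rms",np.std(v@n).round(2))
def X(a,b): q=np.cross(ln[a],ln[b]);return q[:2]/q[2]
Q=np.array([X("B","R"),X("B","L"),X("T","L"),X("T","R")])/500
rr=np.linalg.norm(Q,axis=1,keepdims=True);px=Q/rr*np.arctan(rr)*c["fx"]+[c["cx"],c["cy"]];print("corners",px.round(1).tolist())
L=np.array([(-.08,-.072,.06),(-.08,.072,.06),(.08,.072,.06),(.08,-.072,.06)])
f=lambda p:(fproj(c,toteR(p[3]).apply(L)+p[:3])-px).ravel()
r=least_squares(f,np.load("tote.npy"));print("wrist",r.x.round(4),r.fun.round(2),"old",np.load("tote.npy").round(4))
g=lambda p:(fproj(c,(R.from_euler("z",p[3])*R.from_euler("y",p[4])*R.from_euler("x",p[5])).apply(L)+p[:3])-px).ravel()
r2=least_squares(g,np.r_[r.x,-.52,0]);print("free tilt",r2.x[:3].round(4),np.degrees(r2.x[3:]).round(2),r2.fun.round(2))
np.save("tote_w.npy",r.x)
d=pickle.load(open("cap0.pkl","rb"))
for n in("top","scene"):print(n,proj(d[n],toteR(r.x[3]).apply(L)+r.x[:3]).round(1).tolist())
E
```

```text
bbox 183.0 49.0 380.0 249.0
L 149 rms 0.47
R 149 rms 0.4
T 146 rms 0.47
B 146 rms 0.46
corners [[375.3, 249.0], [187.8, 246.6], [183.5, 54.8], [379.4, 50.8]]
wrist [0.5606 0.2195 0.0731 0.0696] [-4.26  3.58  4.65  3.91  4.09 -3.62 -3.91 -4.15] old [0.5678 0.2196 0.0632 0.0596]
free tilt [0.5615 0.2212 0.0734] [  3.78 -31.51   2.26] [-4.86  2.6   4.96  4.51  3.17 -4.48 -3.09 -2.9 ]
top [[257.2, 265.8], [193.3, 271.9], [180.2, 204.3], [247.7, 198.0]]
scene [[320.3, 184.1], [343.9, 145.8], [403.8, 132.1], [382.9, 172.6]]
```

The rim is consistently about 8% wider in y than the model, so the long walls probably have an outward lip. I'll leave the half-width free and check the fit against the divider.

```bash
python3 - <<'E'
from h import *
from scipy.optimize import least_squares
c=pickle.load(open("w2.pkl","rb"));d=pickle.load(open("cap0.pkl","rb"));T,S=d["top"],d["scene"]
px=np.array([[375.3,249.0],[187.8,246.6],[183.5,54.8],[379.4,50.8]])
sg=np.array([(-1,-1),(-1,1),(1,1),(1,-1)])
def P(p): return toteR(p[3]).apply(np.c_[sg[:,0]*p[5],sg[:,1]*p[4],np.full(4,.06)])+p[:3]
for fx in(1,0):
  f=lambda p:np.r_[(fproj(c,P(p))-px).ravel(),(p[5]-.08)*1e6*fx,(p[4]-.078)*1e6*(1-fx)]
  r=least_squares(f,[.567,.22,.065,.06,.075,.08]);p=r.x;print(p.round(4),r.fun[:8].round(2))
  if fx: 
    np.save("tote_w.npy",p[:4])
    t=lambda l:toteR(p[3]).apply(l)+p[:3]
    print("divider top edges wrist",fproj(c,t([(-.076,-.006,.06),(-.076,-.002,.06),(.076,-.006,.06),(.076,-.002,.06)])).round(1).tolist())
    print("-y inner rim",fproj(c,t([(-.076,-.068,.06),(.076,-.068,.06)])).round(1).tolist(),"floor corners",fproj(c,t([(-.076,-.068,.005),(-.076,-.006,.005),(.076,-.006,.005),(.076,-.068,.005)])).round(1).tolist())
    print("top",proj(T,P(p)).round(1).tolist(),"scene",proj(S,P(p)).round(1).tolist(), "scene nolip", proj(S,t([(-.08,-.072,0),(.08,-.072,0),(.08,.072,0)])).round(1).tolist())
im=c["image"][40:260,175:390,::-1];cv2.imwrite("pics/w2z.png",cv2.resize((255*(im/255.)**.6).astype(np.uint8),None,fx=2.7,fy=2.7,interpolation=cv2.INTER_CUBIC))
E
```

```text
[0.5659 0.2212 0.0637 0.0679 0.0783 0.08  ] [-0.34 -0.04  0.13  0.01 -0.1   0.24  0.34 -0.24]
divider top edges wrist [[286.4, 243.3], [281.5, 243.3], [286.7, 53.3], [281.6, 53.4]]
-y inner rim [[362.8, 244.1], [366.7, 54.6]] floor corners [[355.9, 228.8], [291.0, 228.1], [291.5, 67.2], [359.0, 68.3]]
top [[259.6, 263.7], [190.8, 270.1], [177.8, 203.1], [250.5, 196.4]] scene [[321.7, 189.2], [347.1, 147.6], [406.8, 134.2], [384.2, 178.2]] scene nolip [[335.0, 207.6], [396.8, 198.5], [416.2, 157.5]]
[0.5654 0.221  0.0646 0.0679 0.078  0.0797] [-0.34 -0.04  0.13  0.01 -0.1   0.24  0.34 -0.24]
```

View pics/w2z.png

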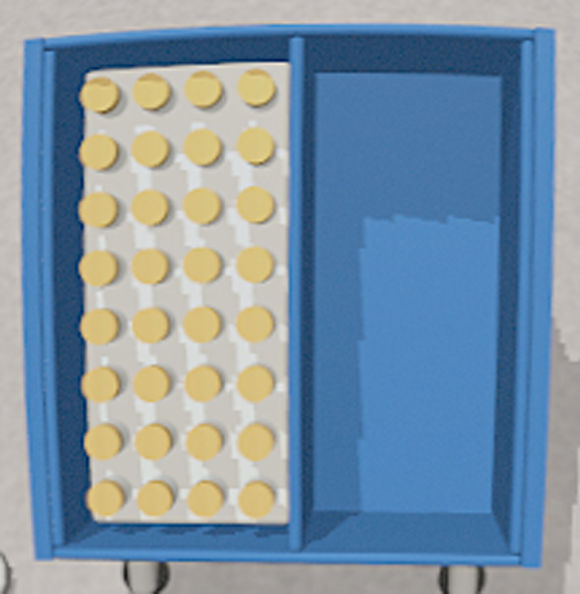

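The fit is now within 0.35 px with a lip of about 6 mm. The divider and floor edges in the zoom (divider u≈282–287.6, floor corners ≈(292,67) and (361,229)) agree to about 1 mm. Next is the tin.

```bash
cp tote_w.npy tote.npy; python3 - <<'E'
from h import *
c=pickle.load(open("w2.pkl","rb"));hsv=cv2.cvtColor(c["image"],cv2.COLOR_RGB2HSV)
m=cv2.inRange(hsv,(0,150,80),(8,255,255));m|=cv2.inRange(hsv,(174,150,80),(180,255,255));m[:,:540]=0;m[:220]=0;m[285:]=0
k=max(cv2.findContours(m,0,1)[0],key=cv2.contourArea);(cx,cy),r=cv2.minEnclosingCircle(k)
o,v=fray(c,(cx,cy));print("cap",cx,cy,r,(o+v*((.118-o[2])/v[0,2]))[0].round(4))
plan([.4645,-.036,.20],toolyaw(np.radians(23)))
E
```

```text
cap 578.0597534179688 260.2510070800781 15.083111763000488 [ 0.4639 -0.0342  0.118 ]
dp [ 0.049  -0.2141 -0.003 ] turn deg [  4.4 -29.4 -18.2] min rows 4
{"tx": 0.045, "ty": 0.362, "tz": 0.029, "wx": 0.012, "wy": -0.082, "wz": -0.051, "fingers": -1},
{"tx": 0.019, "ty": 0.365, "tz": 0.018, "wx": 0.012, "wy": -0.082, "wz": -0.051, "fingers": -1},
{"tx": -0.008, "ty": 0.366, "tz": 0.01, "wx": 0.012, "wy": -0.082, "wz": -0.051, "fingers": -1},
{"tx": -0.036, "ty": 0.364, "tz": 0.006, "wx": 0.012, "wy": -0.082, "wz": -0.051, "fingers": -1},
```

```bash
python3 -m jog '[{"tx":0.033,"ty":0.241,"tz":0.02,"wx":0.008,"wy":-0.055,"wz":-0.034,"fingers":-1},{"tx":0.021,"ty":0.243,"tz":0.015,"wx":0.008,"wy":-0.055,"wz":-0.034,"fingers":-1},{"tx":0.01,"ty":0.244,"tz":0.01,"wx":0.008,"wy":-0.055,"wz":-0.034,"fingers":-1},{"tx":-0.003,"ty":0.244,"tz":0.007,"wx":0.008,"wy":-0.055,"wz":-0.034,"fingers":-1},{"tx":-0.015,"ty":0.244,"tz":0.005,"wx":0.008,"wy":-0.055,"wz":-0.034,"fingers":-1},{"tx":-0.027,"ty":0.242,"tz":0.004,"wx":0.008,"wy":-0.055,"wz":-0.034,"fingers":-1},{"tx":0,"ty":0,"tz":0,"wx":0,"wy":0,"wz":0,"fingers":-1}]'
python3 - <<'E'
from h import *
from workcell import ctrl
c=ctrl.capture("wrist");pickle.dump(c,open("w3.pkl","wb"));cv2.imwrite("pics/w3.png",c["image"][:,:,::-1])
hsv=cv2.cvtColor(c["image"],cv2.COLOR_RGB2HSV)
m=cv2.inRange(hsv,(0,150,80),(8,255,255))|cv2.inRange(hsv,(174,150,80),(180,255,255))
k=max(cv2.findContours(m,0,1)[0],key=cv2.contourArea);(cx,cy),r=cv2.minEnclosingCircle(k)
o,v=fray(c,(cx,cy));print("cap",cx,cy,r,(o+v*((.120-o[2])/v[0,2]))[0].round(4))
plan([.464,-.0355,.08],toolyaw(np.radians(23)))
E
```

```text
time_s: 3.08
position: [0.4676, -0.0414, 0.202]
orientation: [0.001, 0.981, 0.195, -0.001]
contact_force: [-0.3, -0.0, 0.3]
grip_width: 1.001
cap 306.809814453125 248.71788024902344 18.718957901000977 [ 0.4658 -0.0358  0.12  ]
dp [-0.003   0.0044 -0.1219] turn deg [ 0.1  0.1 -0.5] min rows 3
{"tx": -0.002, "ty": -0.012, "tz": 0.271, "wx": 0.0, "wy": 0.0, "wz": -0.002, "fingers": -1},
{"tx": -0.002, "ty": -0.012, "tz": 0.271, "wx": 0.0, "wy": 0.0, "wz": -0.002, "fingers": -1},
{"tx": -0.002, "ty": -0.012, "tz": 0.271, "wx": 0.0, "wy": 0.0, "wz": -0.002, "fingers": -1},
```

View pics/w3.png

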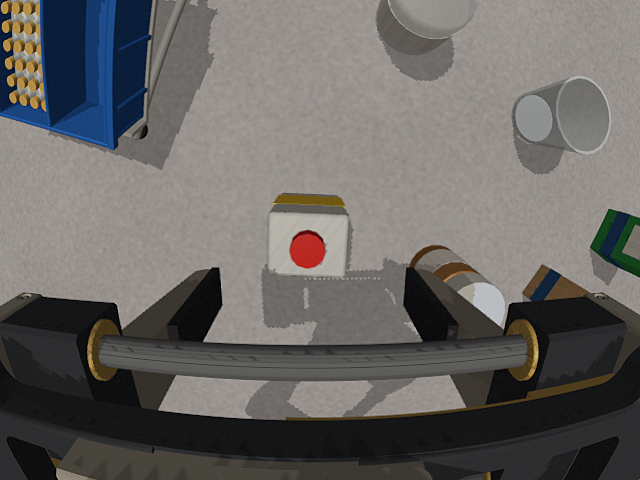

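The tin sits square between the fingers, with its cap at (307,249) and its top face from (268,211) to (349,276). I'll descend and grip.

```bash
python3 -m jog '[{"tx":0,"ty":-0.013,"tz":0.17,"wx":0,"wy":0,"wz":0,"fingers":-1},{"tx":0,"ty":-0.013,"tz":0.17,"wx":0,"wy":0,"wz":0,"fingers":-1},{"tx":0,"ty":-0.013,"tz":0.17,"wx":0,"wy":0,"wz":0,"fingers":-1},{"tx":0,"ty":0,"tz":0.15,"wx":0,"wy":0,"wz":0,"fingers":-1},{"tx":0,"ty":0,"tz":0.15,"wx":0,"wy":0,"wz":0,"fingers":-1},{"tx":0,"ty":0,"tz":0,"wx":0,"wy":0,"wz":0,"fingers":-1},{"tx":0,"ty":0,"tz":0,"wx":0,"wy":0,"wz":0,"fingers":1},{"tx":0,"ty":0,"tz":0,"wx":0,"wy":0,"wz":0,"fingers":1},{"tx":0,"ty":0,"tz":0,"wx":0,"wy":0,"wz":0,"fingers":1},{"tx":0,"ty":0,"tz":0,"wx":0,"wy":0,"wz":0,"fingers":1}]' 35
python3 - <<'E'
from workcell import ctrl
s=ctrl.read_state();print(s["position"],s["grip_width"],s["contact_force"],s["moment"])
E
```

```text
time_s: 4.38
position: [0.4657, -0.0332, 0.0811]
orientation: [0.002, 0.98, 0.197, 0.0]
contact_force: [1.2, -0.1, 1.4]
grip_width: 0.606
[ 0.46573151 -0.03318571  0.08105957] 0.605881368261334 [ 1.21844887 -0.10120452  1.44430023] [-0.20628956 -0.21476404  0.00931995]
```

```bash
python3 - <<'E'
from h import *
p0=np.array([.4657,-.0332,.2011]);r0=toolyaw(np.radians(23))
print(bay([-.0505,0,.17]))
plan(bay([-.0505,0,.17]),tool_tote(),n=7,start=(p0,r0),g=1)
E
```

```text
[0.43748255 0.17534139 0.18998131]
dp [-0.0282  0.2085 -0.0111] turn deg [-5.  29.7 18.7] min rows 4
{"tx": 0.053, "ty": -0.193, "tz": 0.011, "wx": -0.008, "wy": 0.047, "wz": 0.03, "fingers": 1},
{"tx": 0.043, "ty": -0.196, "tz": 0.012, "wx": -0.008, "wy": 0.047, "wz": 0.03, "fingers": 1},
{"tx": 0.033, "ty": -0.198, "tz": 0.012, "wx": -0.008, "wy": 0.047, "wz": 0.03, "fingers": 1},
{"tx": 0.023, "ty": -0.199, "tz": 0.012, "wx": -0.008, "wy": 0.047, "wz": 0.03, "fingers": 1},
{"tx": 0.013, "ty": -0.2, "tz": 0.01, "wx": -0.008, "wy": 0.047, "wz": 0.03, "fingers": 1},
{"tx": 0.003, "ty": -0.2, "tz": 0.009, "wx": -0.008, "wy": 0.047, "wz": 0.03, "fingers": 1},
{"tx": -0.007, "ty": -0.2, "tz": 0.006, "wx": -0.008, "wy": 0.047, "wz": 0.03, "fingers": 1},
```

```bash
python3 -m jog '[{"tx":0,"ty":0,"tz":-0.2,"wx":0,"wy":0,"wz":0,"fingers":1},{"tx":0,"ty":0,"tz":-0.3,"wx":0,"wy":0,"wz":0,"fingers":1},{"tx":0,"ty":0,"tz":-0.3,"wx":0,"wy":0,"wz":0,"fingers":1},{"tx":0.053,"ty":-0.193,"tz":0.011,"wx":-0.008,"wy":0.047,"wz":0.03,"fingers":1},{"tx":0.043,"ty":-0.196,"tz":0.012,"wx":-0.008,"wy":0.047,"wz":0.03,"fingers":1},{"tx":0.033,"ty":-0.198,"tz":0.012,"wx":-0.008,"wy":0.047,"wz":0.03,"fingers":1},{"tx":0.023,"ty":-0.199,"tz":0.012,"wx":-0.008,"wy":0.047,"wz":0.03,"fingers":1},{"tx":0.013,"ty":-0.2,"tz":0.01,"wx":-0.008,"wy":0.047,"wz":0.03,"fingers":1},{"tx":0.003,"ty":-0.2,"tz":0.009,"wx":-0.008,"wy":0.047,"wz":0.03,"fingers":1},{"tx":-0.007,"ty":-0.2,"tz":0.006,"wx":-0.008,"wy":0.047,"wz":0.03,"fingers":1},{"tx":0,"ty":0,"tz":0,"wx":0,"wy":0,"wz":0,"fingers":1},{"tx":0,"ty":0,"tz":0,"wx":0,"wy":0,"wz":0,"fingers":1}]'
python3 - <<'E'
from h import *
from workcell import ctrl
c=ctrl.capture("wrist");pickle.dump(c,open("w4.pkl","wb"));cv2.imwrite("pics/w4.png",c["image"][:,:,::-1])
s=ctrl.read_state();print(s["contact_force"],s["moment"],s["grip_width"],s["joint_pos"])
plan(bay([-.0505,0,.125]),tool_tote(),g=1)
E
```

```text
time_s: 5.88
position: [0.4373, 0.176, 0.1875]
orientation: [-0.006, 0.966, 0.03, 0.256]
contact_force: [0.0, 0.1, -3.3]
grip_width: 0.608
[ 1.26024321  0.39258672 -4.3508209 ] [-0.00308856  0.55403266  0.01177297] 0.6129973295706946 [ 0.1587229  -0.47490948  2.32301611 -0.07327772  0.77866476  1.70794997]
dp [ 0.022   0.0012 -0.037 ] turn deg [ 0.4  0.3 -0.3] min rows 1
{"tx": 0.005, "ty": -0.0, "tz": 0.287, "wx": 0.004, "wy": 0.003, "wz": -0.004, "fingers": 1},
```

View pics/w4.png

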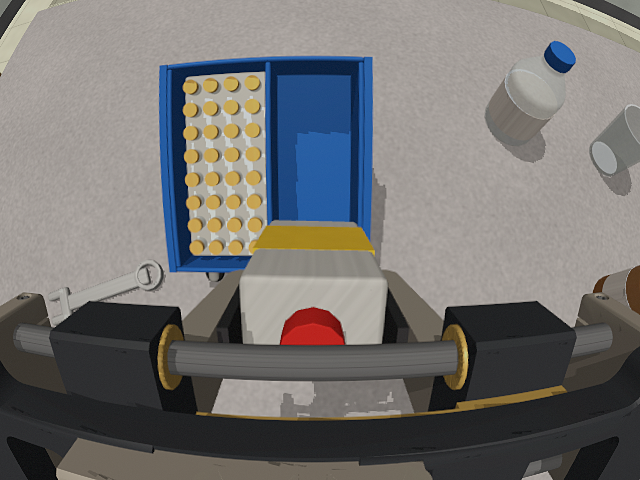

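The tin hangs square over the low end of the bay. I'll check its offset along tool x from its edges.

```bash
python3 - <<'E'
from h import *
from workcell import ctrl
c=pickle.load(open("w4.pkl","rb"));s=ctrl.read_state();q=s["orientation"];r=R.from_quat([q[1],q[2],q[3],q[0]]);p=np.array(s["position"])
for off in(-.004,0,.004):
    print(off,"top edge",fproj(c,p+r.apply([[.023+off,-.02,-.027],[.023+off,.02,-.027]])).round(1).tolist(),"bottom edge",fproj(c,p+r.apply([[.023+off,-.02,.081],[.023+off,.02,.081]])).round(1).tolist(),"band?",)
g=c["image"].astype(int)
print([ (v,*g[v,255:262].mean(0).astype(int)) for v in range(214,292,3)])
E
```

```text
-0.004 top edge [[263.9, 276.8], [373.7, 276.7]] bottom edge [[285.0, 219.1], [347.1, 219.2]] band?
0 top edge [[263.5, 266.3], [374.3, 266.3]] bottom edge [[284.9, 213.0], [347.2, 213.1]] band?
0.004 top edge [[263.1, 255.7], [374.8, 255.7]] bottom edge [[284.8, 206.9], [347.3, 206.9]] band?
[(214, np.int64(173), np.int64(170), np.int64(159)), (217, np.int64(153), np.int64(142), np.int64(121)), (220, np.int64(171), np.int64(140), np.int64(74)), (223, np.int64(190), np.int64(155), np.int64(77)), (226, np.int64(191), np.int64(156), np.int64(77)), (229, np.int64(193), np.int64(165), np.int64(100)), (232, np.int64(177), np.int64(169), np.int64(153)), (235, np.int64(176), np.int64(168), np.int64(139)), (238, np.int64(164), np.int64(151), np.int64(102)), (241, np.int64(166), np.int64(134), np.int64(38)), (244, np.int64(162), np.int64(131), np.int64(33)), (247, np.int64(164), np.int64(131), np.int64(25)), (250, np.int64(140), np.int64(135), np.int64(123)), (253, np.int64(136), np.int64(132), np.int64(126)), (256, np.int64(136), np.int64(133), np.int64(126)), (259, np.int64(136), np.int64(132), np.int64(125)), (262, np.int64(136), np.int64(133), np.int64(126)), (265, np.int64(136), np.int64(133), np.int64(126)), (268, np.int64(136), np.int64(134), np.int64(127)), (271, np.int64(138), np.int64(135), np.int64(128)), (274, np.int64(144), np.int64(140), np.int64(133)), (277, np.int64(183), np.int64(180), np.int64(171)), (280, np.int64(187), np.int64(183), np.int64(175)), (283, np.int64(182), np.int64(179), np.int64(170)), (286, np.int64(180), np.int64(176), np.int64(167)), (289, np.int64(178), np.int64(175), np.int64(166))]
```

The edges put the tin about 4 mm towards -x of the TCP. I'll lower it with a safe gap to the low wall, then nudge it downhill to contact.

```bash
python3 - <<'E'
from h import *
plan(bay([-.0455,0,.085]),tool_tote(),n=6,g=1)
E
```

```text
dp [ 0.0463  0.0029 -0.0692] turn deg [ 0.4  0.3 -0.3] min rows 2
{"tx": 0.007, "ty": -0.0, "tz": 0.092, "wx": 0.001, "wy": 0.001, "wz": -0.001, "fingers": 1},
{"tx": 0.007, "ty": -0.0, "tz": 0.092, "wx": 0.001, "wy": 0.001, "wz": -0.001, "fingers": 1},
{"tx": 0.006, "ty": -0.0, "tz": 0.092, "wx": 0.001, "wy": 0.001, "wz": -0.001, "fingers": 1},
{"tx": 0.006, "ty": -0.0, "tz": 0.092, "wx": 0.001, "wy": 0.001, "wz": -0.001, "fingers": 1},
{"tx": 0.006, "ty": 0.0, "tz": 0.092, "wx": 0.001, "wy": 0.001, "wz": -0.001, "fingers": 1},
{"tx": 0.006, "ty": 0.0, "tz": 0.092, "wx": 0.001, "wy": 0.001, "wz": -0.001, "fingers": 1},
```

```bash
cat > st.py <<'E'
from h import *
from workcell import ctrl
s=ctrl.read_state();Rt,o=toteframe();q=s["orientation"]
print("t",round(s["time_s"],2),"bay pos mm",(1000*(Rt.inv().apply(s["position"]-o)-[0,-.037,.005])).round(1),"F tote",Rt.inv().apply(s["contact_force"]).round(1),"M",s["moment"].round(2),"grip mm",round(92*s["grip_width"],1),"tilt err",np.degrees((tool_tote().inv()*R.from_quat([q[1],q[2],q[3],q[0]])).as_rotvec()).round(1))
E
python3 st.py
python3 -m jog '[{"tx":0.02,"ty":0,"tz":0.08,"wx":0.001,"wy":0.001,"wz":-0.001,"fingers":1},{"tx":0.018,"ty":0,"tz":0.08,"wx":0.001,"wy":0.001,"wz":-0.001,"fingers":1},{"tx":0,"ty":0,"tz":0.09,"wx":0.001,"wy":0.001,"wz":-0.001,"fingers":1},{"tx":0,"ty":0,"tz":0.09,"wx":0.001,"wy":0.001,"wz":-0.001,"fingers":1},{"tx":0,"ty":0,"tz":0.07,"wx":0,"wy":0,"wz":0,"fingers":1},{"tx":0,"ty":0,"tz":0,"wx":0,"wy":0,"wz":0,"fingers":1}]'; python3 st.py
```

```text
t 5.92 bay pos mm [-51.1   0.3 168.1] F tote [-1.1  0.3 -4.4] M [-0.    0.55  0.01] grip mm 56.4 tilt err [-0.4 -0.3  0.3]
time_s: 6.68
position: [0.4736, 0.1777, 0.1371]
orientation: [-0.009, 0.965, 0.032, 0.259]
contact_force: [-0.4, 0.1, -2.9]
grip_width: 0.611
t 6.67 bay pos mm [-4.560e+01 -1.000e-01  1.061e+02] F tote [-1.8  0.1 -2.3] M [-0.02  0.61 -0.06] grip mm 56.2 tilt err [-0.  0.  0.]
```

```bash
python3 -m jog '[{"tx":0,"ty":0,"tz":0.06,"wx":0,"wy":0,"wz":0,"fingers":1},{"tx":0,"ty":0,"tz":0.05,"wx":0,"wy":0,"wz":0,"fingers":1},{"tx":0,"ty":0,"tz":0.027,"wx":0,"wy":0,"wz":0,"fingers":1},{"tx":0,"ty":0,"tz":0,"wx":0,"wy":0,"wz":0,"fingers":1}]'; python3 st.py; for i in 1; do python3 -m jog '[{"tx":-0.007,"ty":0,"tz":0,"wx":0,"wy":0,"wz":0,"fingers":1},{"tx":-0.007,"ty":0,"tz":0,"wx":0,"wy":0,"wz":0,"fingers":1},{"tx":-0.007,"ty":0,"tz":0,"wx":0,"wy":0,"wz":0,"fingers":1}]'; done; python3 st.py
```

```text
time_s: 7.18
position: [0.4838, 0.1791, 0.1198]
orientation: [-0.009, 0.965, 0.033, 0.26]
contact_force: [0.8, 0.5, -4.0]
grip_width: 0.611
t 7.17 bay pos mm [-45.4   0.7  86. ] F tote [-1.3  0.4 -3.8] M [-0.08  0.55  0.01] grip mm 56.2 tilt err [ 0.   0.1 -0. ]
time_s: 7.55
position: [0.4812, 0.179, 0.1188]
orientation: [-0.009, 0.965, 0.033, 0.26]
contact_force: [0.5, -0.6, -4.2]
grip_width: 0.612
t 7.55 bay pos mm [-48.2   0.7  86.4] F tote [-1.7 -0.6 -3.8] M [-0.03  0.58 -0.  ] grip mm 56.3 tilt err [ 0.   0.2 -0. ]
```

```bash
python3 -m jog '[{"tx":-0.007,"ty":0,"tz":0,"wx":0,"wy":0,"wz":0,"fingers":1},{"tx":-0.007,"ty":0,"tz":0,"wx":0,"wy":0,"wz":0,"fingers":1}]';  python3 st.py;  python3 -m jog '[{"tx":-0.007,"ty":0,"tz":0,"wx":0,"wy":0,"wz":0,"fingers":1},{"tx":-0.007,"ty":0,"tz":0,"wx":0,"wy":0,"wz":0,"fingers":1}]';  python3 st.py
```

```text
time_s: 7.8
position: [0.48, 0.1789, 0.1182]
orientation: [-0.009, 0.965, 0.033, 0.261]
contact_force: [2.7, 0.4, -3.3]
grip_width: 0.611
t 7.8 bay pos mm [-49.5   0.7  86.5] F tote [ 0.7  0.2 -4.2] M [0.02 0.14 0.04] grip mm 56.2 tilt err [ 0.   0.3 -0. ]
time_s: 8.05
position: [0.4795, 0.1789, 0.1183]
orientation: [-0.009, 0.964, 0.033, 0.263]
contact_force: [7.2, -0.0, -2.6]
grip_width: 0.611
t 8.05 bay pos mm [-49.8   0.7  86.8] F tote [ 4.9 -0.5 -5.8] M [ 0.02 -0.75  0.17] grip mm 56.2 tilt err [ 0.   0.5 -0. ]
```

The wall contact came at TCP x ≈ -49.3 mm, which confirms the offset. I'll back off slightly and lower to the floor.

```bash
python3 -m jog '[{"tx":0.008,"ty":0,"tz":0.012,"wx":0,"wy":0,"wz":0,"fingers":1},{"tx":0,"ty":0,"tz":0.012,"wx":0,"wy":0,"wz":0,"fingers":1},{"tx":0,"ty":0,"tz":0,"wx":0,"wy":0,"wz":0,"fingers":1}]';  python3 st.py;  python3 -m jog '[{"tx":0,"ty":0,"tz":0.01,"wx":0,"wy":0,"wz":0,"fingers":1},{"tx":0,"ty":0,"tz":0,"wx":0,"wy":0,"wz":0,"fingers":1}]';  python3 st.py
```

```text
time_s: 8.43
position: [0.4816, 0.1791, 0.115]
orientation: [-0.009, 0.965, 0.033, 0.261]
contact_force: [4.7, -0.1, 0.1]
grip_width: 0.607
t 8.43 bay pos mm [-49.7   0.7  83. ] F tote [ 4.1 -0.4 -2.3] M [-0.02 -0.64  0.16] grip mm 55.8 tilt err [ 0.   0.3 -0. ]
time_s: 8.68
position: [0.4824, 0.1792, 0.1151]
orientation: [-0.009, 0.965, 0.033, 0.261]
contact_force: [-10.8, -3.6, 18.5]
grip_width: 0.609
t 8.68 bay pos mm [-48.9   0.8  82.6] F tote [-0.3 -2.8 21.6] M [-0.44  0.37 -0.45] grip mm 56.0 tilt err [ 0.   0.3 -0. ]
```

```bash
python3 -m jog '[{"tx":0,"ty":0,"tz":-0.004,"wx":0,"wy":0,"wz":0,"fingers":0.2},{"tx":0,"ty":0,"tz":0,"wx":0,"wy":0,"wz":0,"fingers":-1},{"tx":0,"ty":0,"tz":0,"wx":0,"wy":0,"wz":0,"fingers":-1},{"tx":0,"ty":0,"tz":0,"wx":0,"wy":0,"wz":0,"fingers":-1},{"tx":0,"ty":0,"tz":-0.1,"wx":0,"wy":0,"wz":0,"fingers":-1},{"tx":0,"ty":0,"tz":-0.25,"wx":0,"wy":0,"wz":0,"fingers":-1},{"tx":0,"ty":0,"tz":-0.3,"wx":0,"wy":0,"wz":0,"fingers":-1},{"tx":0,"ty":0,"tz":0,"wx":0,"wy":0,"wz":0,"fingers":-1}]';  python3 st.py
python3 - <<'E'
from h import *
from workcell import ctrl
c=ctrl.capture("wrist");pickle.dump(c,open("w5.pkl","wb"));cv2.imwrite("pics/w5.png",c["image"][:,:,::-1])
plan([.463,-.1764,.20],toolyaw(.068),n=8)
E
```

```text
time_s: 9.68
position: [0.4332, 0.1761, 0.2015]
orientation: [-0.009, 0.964, 0.033, 0.264]
contact_force: [-0.4, -0.3, -0.1]
grip_width: 0.998
t 9.68 bay pos mm [-48.4   1.  182.1] F tote [-0.4 -0.3  0.2] M [ 0.06  0.2  -0.  ] grip mm 91.9 tilt err [ 0.1  0.6 -0. ]
dp [ 0.0305 -0.3522  0.001 ] turn deg [ -0.  -30.4   0. ] min rows 6
{"tx": 0.005, "ty": 0.295, "tz": 0.002, "wx": -0.0, "wy": -0.042, "wz": 0.0, "fingers": -1},
{"tx": 0.005, "ty": 0.295, "tz": 0.002, "wx": -0.0, "wy": -0.042, "wz": 0.0, "fingers": -1},
{"tx": 0.005, "ty": 0.295, "tz": 0.001, "wx": -0.0, "wy": -0.042, "wz": 0.0, "fingers": -1},
{"tx": 0.005, "ty": 0.295, "tz": 0.001, "wx": -0.0, "wy": -0.042, "wz": 0.0, "fingers": -1},
{"tx": 0.005, "ty": 0.295, "tz": 0.001, "wx": -0.0, "wy": -0.042, "wz": 0.0, "fingers": -1},
{"tx": 0.005, "ty": 0.295, "tz": 0.0, "wx": -0.0, "wy": -0.042, "wz": 0.0, "fingers": -1},
{"tx": 0.005, "ty": 0.295, "tz": -0.0, "wx": -0.0, "wy": -0.042, "wz": 0.0, "fingers": -1},
{"tx": 0.005, "ty": 0.295, "tz": -0.0, "wx": -0.0, "wy": -0.042, "wz": 0.0, "fingers": -1},
```

View pics/w5.png

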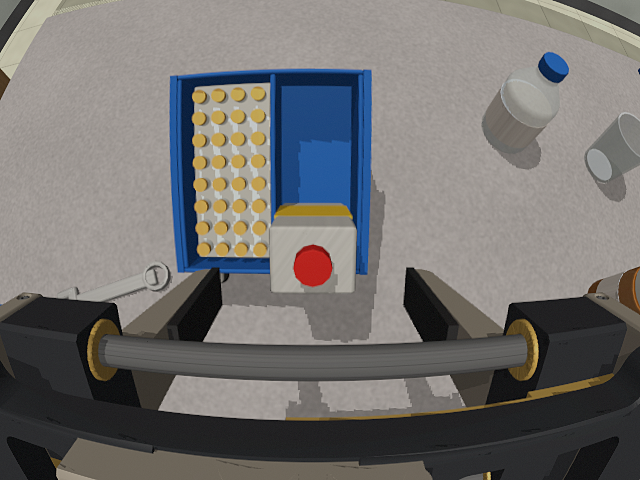

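The tin stands square at the low end (top face (271,220)–(355,292), cap (313,266)). Next is the jar.

```bash
python3 -m jog '[{"tx":0.005,"ty":0.295,"tz":0.002,"wx":0,"wy":-0.042,"wz":0,"fingers":-1},{"tx":0.005,"ty":0.295,"tz":0.002,"wx":0,"wy":-0.042,"wz":0,"fingers":-1},{"tx":0.005,"ty":0.295,"tz":0.001,"wx":0,"wy":-0.042,"wz":0,"fingers":-1},{"tx":0.005,"ty":0.295,"tz":0.001,"wx":0,"wy":-0.042,"wz":0,"fingers":-1},{"tx":0.005,"ty":0.295,"tz":0.001,"wx":0,"wy":-0.042,"wz":0,"fingers":-1},{"tx":0.005,"ty":0.295,"tz":0,"wx":0,"wy":-0.042,"wz":0,"fingers":-1},{"tx":0.005,"ty":0.295,"tz":0,"wx":0,"wy":-0.042,"wz":0,"fingers":-1},{"tx":0.005,"ty":0.295,"tz":0,"wx":0,"wy":-0.042,"wz":0,"fingers":-1},{"tx":0,"ty":0,"tz":0,"wx":0,"wy":0,"wz":0,"fingers":-1}]'
python3 - <<'E'
from h import *
from workcell import ctrl
c=ctrl.capture("wrist");pickle.dump(c,open("w6.pkl","wb"));cv2.imwrite("pics/w6.png",c["image"][:,:,::-1])
hsv=cv2.cvtColor(c["image"],cv2.COLOR_RGB2HSV)
m=cv2.inRange(hsv,(0,0,170),(180,40,255));m[:150]=0;m[330:]=0;m[:,:225]=0;m[:,400:]=0
m=cv2.morphologyEx(m,cv2.MORPH_OPEN,np.ones((5,5)))
for k in sorted(cv2.findContours(m,0,1)[0],key=cv2.contourArea)[-2:]:
    (cx,cy),r=cv2.minEnclosingCircle(k);print(cv2.contourArea(k),cv2.boundingRect(k),cx,cy,r)
o,v=fray(c,(cx,cy));print("jar",(o+v*((.112-o[2])/v[0,2]))[0].round(4))
plan([.463,-.1764,.082],toolyaw(.068),n=5)
E
```

```text
time_s: 10.85
position: [0.4621, -0.1791, 0.1955]
orientation: [-0.001, 0.999, 0.033, -0.003]
contact_force: [-0.3, 0.7, -0.2]
grip_width: 1.003
3874.0 (272, 206, 82, 61) 312.69232177734375 244.92308044433594 41.12120819091797
jar [ 0.4636 -0.177   0.112 ]
dp [ 0.0012  0.0011 -0.1137] turn deg [-0.2  0.3 -0.1] min rows 2
{"tx": 0.002, "ty": -0.001, "tz": 0.152, "wx": -0.0, "wy": 0.001, "wz": -0.0, "fingers": -1},
{"tx": 0.002, "ty": -0.001, "tz": 0.152, "wx": -0.0, "wy": 0.001, "wz": -0.0, "fingers": -1},
{"tx": 0.002, "ty": -0.001, "tz": 0.152, "wx": -0.0, "wy": 0.001, "wz": -0.0, "fingers": -1},
{"tx": 0.002, "ty": -0.001, "tz": 0.152, "wx": -0.0, "wy": 0.001, "wz": -0.0, "fingers": -1},
{"tx": 0.002, "ty": -0.001, "tz": 0.152, "wx": -0.0, "wy": 0.001, "wz": -0.0, "fingers": -1},
```

```bash
python3 -m jog '[{"tx":0,"ty":-0.007,"tz":0.17,"wx":0,"wy":0,"wz":0,"fingers":-1},{"tx":0,"ty":-0.007,"tz":0.17,"wx":0,"wy":0,"wz":0,"fingers":-1},{"tx":0,"ty":0,"tz":0.17,"wx":0,"wy":0,"wz":0,"fingers":-1},{"tx":0,"ty":0,"tz":0.15,"wx":0,"wy":0,"wz":0,"fingers":-1},{"tx":0,"ty":0,"tz":0.1,"wx":0,"wy":0,"wz":0,"fingers":-1},{"tx":0,"ty":0,"tz":0,"wx":0,"wy":0,"wz":0,"fingers":-1},{"tx":0,"ty":0,"tz":0,"wx":0,"wy":0,"wz":0,"fingers":1},{"tx":0,"ty":0,"tz":0,"wx":0,"wy":0,"wz":0,"fingers":1},{"tx":0,"ty":0,"tz":0,"wx":0,"wy":0,"wz":0,"fingers":1},{"tx":0,"ty":0,"tz":0,"wx":0,"wy":0,"wz":0,"fingers":1}]' 35
python3 - <<'E'
from h import *
from workcell import ctrl
s=ctrl.read_state();p=s["position"];print(p,s["grip_width"]*92,s["contact_force"])
plan(bay([.004,0,.18]),tool_tote(),n=9,start=(p+[0,0,.12],toolyaw(.068)),g=1)
E
```

```text
time_s: 12.15
position: [0.4626, -0.1758, 0.085]
orientation: [0.001, 0.999, 0.034, -0.0]
contact_force: [-0.1, -2.4, 3.7]
grip_width: 0.608
[ 0.46259057 -0.17578553  0.08500726] 55.8972549685855 [-0.0846056  -2.37912903  3.65301001]
dp [0.017  0.354  0.0209] turn deg [-0. 30.  0.] min rows 6
{"tx": 0.03, "ty": -0.261, "tz": -0.015, "wx": -0.0, "wy": 0.037, "wz": 0.0, "fingers": 1},
{"tx": 0.031, "ty": -0.261, "tz": -0.014, "wx": -0.0, "wy": 0.037, "wz": 0.0, "fingers": 1},
{"tx": 0.032, "ty": -0.261, "tz": -0.012, "wx": -0.0, "wy": 0.037, "wz": 0.0, "fingers": 1},
{"tx": 0.033, "ty": -0.261, "tz": -0.01, "wx": -0.0, "wy": 0.037, "wz": 0.0, "fingers": 1},
{"tx": 0.033, "ty": -0.261, "tz": -0.008, "wx": -0.0, "wy": 0.037, "wz": 0.0, "fingers": 1},
{"tx": 0.034, "ty": -0.261, "tz": -0.006, "wx": -0.0, "wy": 0.037, "wz": 0.0, "fingers": 1},
{"tx": 0.034, "ty": -0.261, "tz": -0.004, "wx": -0.0, "wy": 0.037, "wz": 0.0, "fingers": 1},
{"tx": 0.034, "ty": -0.261, "tz": -0.002, "wx": -0.0, "wy": 0.037, "wz": 0.0, "fingers": 1},
{"tx": 0.034, "ty": -0.261, "tz": -0.0, "wx": -0.0, "wy": 0.037, "wz": 0.0, "fingers": 1},
```

```bash
python3 - <<'E'
from h import *
plan(bay([.014,0,.20]),tool_tote(),n=9,start=(np.array([.4626,-.1758,.205]),toolyaw(.068)),g=1)
E
```

```text
dp [0.0156 0.3539 0.0432] turn deg [-0. 30.  0.] min rows 6
{"tx": 0.029, "ty": -0.261, "tz": -0.032, "wx": -0.0, "wy": 0.037, "wz": 0.0, "fingers": 1},
{"tx": 0.031, "ty": -0.261, "tz": -0.03, "wx": -0.0, "wy": 0.037, "wz": 0.0, "fingers": 1},
{"tx": 0.033, "ty": -0.261, "tz": -0.028, "wx": -0.0, "wy": 0.037, "wz": 0.0, "fingers": 1},
{"tx": 0.034, "ty": -0.261, "tz": -0.026, "wx": -0.0, "wy": 0.037, "wz": 0.0, "fingers": 1},
{"tx": 0.036, "ty": -0.261, "tz": -0.024, "wx": -0.0, "wy": 0.037, "wz": 0.0, "fingers": 1},
{"tx": 0.037, "ty": -0.261, "tz": -0.022, "wx": -0.0, "wy": 0.037, "wz": 0.0, "fingers": 1},
{"tx": 0.039, "ty": -0.261, "tz": -0.02, "wx": -0.0, "wy": 0.037, "wz": 0.0, "fingers": 1},
{"tx": 0.04, "ty": -0.261, "tz": -0.018, "wx": -0.0, "wy": 0.037, "wz": 0.0, "fingers": 1},
{"tx": 0.041, "ty": -0.261, "tz": -0.015, "wx": -0.0, "wy": 0.037, "wz": 0.0, "fingers": 1},
```

```bash
python3 -m jog '[{"tx":0,"ty":0,"tz":-0.2,"wx":0,"wy":0,"wz":0,"fingers":1},{"tx":0,"ty":0,"tz":-0.3,"wx":0,"wy":0,"wz":0,"fingers":1},{"tx":0,"ty":0,"tz":-0.3,"wx":0,"wy":0,"wz":0,"fingers":1},{"tx":0.029,"ty":-0.261,"tz":-0.032,"wx":0,"wy":0.037,"wz":0,"fingers":1},{"tx":0.031,"ty":-0.261,"tz":-0.03,"wx":0,"wy":0.037,"wz":0,"fingers":1},{"tx":0.033,"ty":-0.261,"tz":-0.028,"wx":0,"wy":0.037,"wz":0,"fingers":1},{"tx":0.034,"ty":-0.261,"tz":-0.026,"wx":0,"wy":0.037,"wz":0,"fingers":1},{"tx":0.036,"ty":-0.261,"tz":-0.024,"wx":0,"wy":0.037,"wz":0,"fingers":1},{"tx":0.037,"ty":-0.261,"tz":-0.022,"wx":0,"wy":0.037,"wz":0,"fingers":1},{"tx":0.039,"ty":-0.261,"tz":-0.02,"wx":0,"wy":0.037,"wz":0,"fingers":1},{"tx":0.04,"ty":-0.261,"tz":-0.018,"wx":0,"wy":0.037,"wz":0,"fingers":1},{"tx":0.041,"ty":-0.261,"tz":-0.015,"wx":0,"wy":0.037,"wz":0,"fingers":1},{"tx":0,"ty":0,"tz":0,"wx":0,"wy":0,"wz":0,"fingers":1},{"tx":0,"ty":0,"tz":0,"wx":0,"wy":0,"wz":0,"fingers":1}]'; python3 st.py
python3 - <<'E'
from h import *
from workcell import ctrl
c=ctrl.capture("wrist");pickle.dump(c,open("w7.pkl","wb"));cv2.imwrite("pics/w7.png",c["image"][:,:,::-1])
s=ctrl.read_state();q=s["orientation"];r=R.from_quat([q[1],q[2],q[3],q[0]]);p=np.array(s["position"])
H=.085
for off in(-.004,0,.004):
    print(off,"cap top edge",fproj(c,p+r.apply([[.028+off,0,H-.112]])).round(1).tolist(),"cap low edge",fproj(c,p+r.apply([[.028+off,0,H-.087]])).round(1).tolist(),"bottom",fproj(c,p+r.apply([[.028+off,0,H]])).round(1).tolist())
g=c["image"].astype(int)
print([ (v,*map(int,g[v,308:320].mean(0))) for v in range(170,300,3)])
E
```

```text
time_s: 13.9
position: [0.4771, 0.1788, 0.2463]
orientation: [-0.009, 0.966, 0.033, 0.257]
contact_force: [0.0, -0.8, -2.6]
grip_width: 0.606
t 13.9 bay pos mm [ 12.1   0.8 198.9] F tote [-1.3 -0.8 -2.2] M [-0.04  0.53  0.02] grip mm 55.7 tilt err [-0.  -0.3 -0.1]
-0.004 cap top edge [[319.4, 264.6]] cap low edge [[318.3, 246.2]] bottom [[316.2, 210.9]]
0 cap top edge [[319.4, 253.9]] cap low edge [[318.3, 237.0]] bottom [[316.2, 204.8]]
0.004 cap top edge [[319.5, 243.0]] cap low edge [[318.4, 227.7]] bottom [[316.2, 198.7]]
[(170, 27, 65, 119), (173, 26, 65, 118), (176, 25, 65, 118), (179, 26, 64, 118), (182, 25, 65, 118), (185, 25, 64, 118), (188, 26, 65, 118), (191, 26, 65, 118), (194, 25, 64, 118), (197, 25, 64, 118), (200, 26, 66, 121), (203, 34, 85, 152), (206, 27, 86, 158), (209, 86, 49, 21), (212, 171, 165, 157), (215, 163, 154, 145), (218, 162, 154, 145), (221, 163, 154, 145), (224, 170, 166, 159), (227, 100, 60, 25), (230, 106, 70, 39), (233, 103, 65, 31), (236, 105, 66, 31), (239, 157, 116, 74), (242, 156, 152, 142), (245, 156, 152, 142), (248, 157, 153, 143), (251, 157, 153, 143), (254, 155, 151, 141), (257, 187, 189, 192), (260, 186, 190, 185), (263, 186, 190, 186), (266, 187, 190, 186), (269, 187, 190, 186), (272, 186, 190, 186), (275, 186, 190, 185), (278, 186, 190, 185), (281, 186, 190, 185), (284, 186, 190, 185), (287, 186, 190, 185), (290, 186, 190, 185), (293, 186, 190, 185), (296, 186, 190, 185), (299, 186, 190, 185)]
```

The jar's in-hand offset is about -1 mm and it is straight. I'll lower it 4–5 mm clear of the tin, then nudge it.

```bash
python3 -m jog '[{"tx":-0.025,"ty":0.005,"tz":0,"wx":0,"wy":0.003,"wz":0,"fingers":1},{"tx":-0.025,"ty":0,"tz":0.05,"wx":0,"wy":0,"wz":0,"fingers":1},{"tx":0,"ty":0,"tz":0.12,"wx":0,"wy":0,"wz":0,"fingers":1},{"tx":0,"ty":0,"tz":0.12,"wx":0,"wy":0,"wz":0,"fingers":1},{"tx":0,"ty":0,"tz":0.12,"wx":0,"wy":0,"wz":0,"fingers":1},{"tx":0,"ty":0,"tz":0.12,"wx":0,"wy":0,"wz":0,"fingers":1},{"tx":0,"ty":0,"tz":0.08,"wx":0,"wy":0,"wz":0,"fingers":1},{"tx":0,"ty":0,"tz":0,"wx":0,"wy":0,"wz":0,"fingers":1}]'; python3 st.py
```

```text
time_s: 14.95
position: [0.5167, 0.1807, 0.163]
orientation: [-0.009, 0.965, 0.033, 0.259]
contact_force: [0.5, 0.1, -2.4]
grip_width: 0.601
t 14.95 bay pos mm [  4.7  -0.  106.9] F tote [-0.7  0.  -2.4] M [-0.01  0.47  0.  ] grip mm 55.3 tilt err [-0.  0. -0.]
```

```bash
python3 -m jog '[{"tx":0,"ty":0,"tz":0.05,"wx":0,"wy":0,"wz":0,"fingers":1},{"tx":0,"ty":0,"tz":0.04,"wx":0,"wy":0,"wz":0,"fingers":1},{"tx":-0.007,"ty":0,"tz":0,"wx":0,"wy":0,"wz":0,"fingers":1},{"tx":-0.007,"ty":0,"tz":0,"wx":0,"wy":0,"wz":0,"fingers":1},{"tx":-0.007,"ty":0,"tz":0,"wx":0,"wy":0,"wz":0,"fingers":1},{"tx":0,"ty":0,"tz":0,"wx":0,"wy":0,"wz":0,"fingers":1}]'; python3 st.py
python3 -m jog '[{"tx":-0.007,"ty":0,"tz":0,"wx":0,"wy":0,"wz":0,"fingers":1},{"tx":-0.007,"ty":0,"tz":0,"wx":0,"wy":0,"wz":0,"fingers":1}]'; python3 st.py
```

```text
time_s: 15.7
position: [0.5212, 0.1814, 0.1512]
orientation: [-0.009, 0.965, 0.033, 0.26]
contact_force: [0.3, -0.5, -1.9]
grip_width: 0.604
t 15.7 bay pos mm [ 2.8  0.4 94.5] F tote [-0.7 -0.5 -1.8] M [-0.02  0.48  0.  ] grip mm 55.5 tilt err [ 0.   0.2 -0. ]
time_s: 15.95
position: [0.5193, 0.1813, 0.15]
orientation: [-0.009, 0.965, 0.033, 0.26]
contact_force: [0.3, -0.2, -3.1]
grip_width: 0.603
t 15.95 bay pos mm [ 0.6  0.4 94.4] F tote [-1.3 -0.2 -2.8] M [ 0.    0.43 -0.02] grip mm 55.5 tilt err [ 0.   0.2 -0. ]
```

```bash
python3 -m jog '[{"tx":-0.007,"ty":0,"tz":0.02,"wx":0,"wy":0,"wz":0,"fingers":1},{"tx":-0.007,"ty":0,"tz":0.01,"wx":0,"wy":0,"wz":0,"fingers":1}]'; python3 st.py
python3 -m jog '[{"tx":-0.007,"ty":0,"tz":0,"wx":0,"wy":0,"wz":0,"fingers":1},{"tx":0,"ty":0,"tz":0,"wx":0,"wy":0,"wz":0,"fingers":1}]'; python3 st.py
```

```text
time_s: 16.2
position: [0.5198, 0.1813, 0.1447]
orientation: [-0.009, 0.965, 0.033, 0.26]
contact_force: [0.1, 0.8, -2.4]
grip_width: 0.609
t 16.2 bay pos mm [-1.7  0.4 89.6] F tote [-1.1  0.8 -2.2] M [0.01 0.53 0.01] grip mm 56.0 tilt err [ 0.   0.1 -0. ]
time_s: 16.45
position: [0.5191, 0.1813, 0.1447]
orientation: [-0.009, 0.965, 0.033, 0.26]
contact_force: [0.2, 0.2, -2.5]
grip_width: 0.604
t 16.45 bay pos mm [-2.2  0.4 89.9] F tote [-1.   0.2 -2.3] M [-0.03  0.37  0.01] grip mm 55.6 tilt err [ 0.   0.2 -0. ]
```

```bash
python3 -m jog '[{"tx":-0.007,"ty":0,"tz":0,"wx":0,"wy":0,"wz":0,"fingers":1},{"tx":0,"ty":0,"tz":0,"wx":0,"wy":0,"wz":0,"fingers":1}]'; python3 st.py
python3 -m jog '[{"tx":-0.005,"ty":0,"tz":0,"wx":0,"wy":0,"wz":0,"fingers":1},{"tx":0,"ty":0,"tz":0,"wx":0,"wy":0,"wz":0,"fingers":1}]'; python3 st.py
```

```text
time_s: 16.7
position: [0.5188, 0.1812, 0.1448]
orientation: [-0.009, 0.965, 0.033, 0.261]
contact_force: [3.5, -0.1, -2.7]
grip_width: 0.604
t 16.7 bay pos mm [-2.5  0.4 90.1] F tote [ 1.6 -0.4 -4.1] M [-0.01 -0.18 -0.02] grip mm 55.6 tilt err [ 0.   0.3 -0. ]
time_s: 16.95
position: [0.5186, 0.1812, 0.1449]
orientation: [-0.009, 0.965, 0.033, 0.262]
contact_force: [5.3, 0.8, -0.6]
grip_width: 0.6
t 16.95 bay pos mm [-2.6  0.4 90.3] F tote [ 4.3  0.4 -3.2] M [ 0.03 -0.6   0.  ] grip mm 55.2 tilt err [ 0.   0.3 -0. ]
```

The jar touches the tin at x ≈ -2.4 mm, as expected. I'll lower it to the floor.

```bash
python3 -m jog '[{"tx":0.006,"ty":0,"tz":0.012,"wx":0,"wy":0,"wz":0,"fingers":1},{"tx":0,"ty":0,"tz":0.012,"wx":0,"wy":0,"wz":0,"fingers":1},{"tx":0,"ty":0,"tz":0,"wx":0,"wy":0,"wz":0,"fingers":1}]'; python3 st.py
python3 -m jog '[{"tx":0,"ty":0,"tz":0.008,"wx":0,"wy":0,"wz":0,"fingers":1},{"tx":0,"ty":0,"tz":0,"wx":0,"wy":0,"wz":0,"fingers":1}]'; python3 st.py
```

```text
time_s: 17.32
position: [0.5206, 0.1813, 0.1418]
orientation: [-0.009, 0.965, 0.033, 0.261]
contact_force: [-0.5, -1.8, 5.9]
grip_width: 0.6
t 17.32 bay pos mm [-2.4  0.3 86.6] F tote [ 2.4 -1.8  5.5] M [-0.14 -0.27 -0.08] grip mm 55.2 tilt err [ 0.   0.2 -0. ]
time_s: 17.58
position: [0.521, 0.1811, 0.1417]
orientation: [-0.008, 0.965, 0.033, 0.26]
contact_force: [-13.9, -5.9, 19.4]
grip_width: 0.606
t 17.57 bay pos mm [-2.2  0.1 86.4] F tote [-2.7 -5.  24. ] M [-0.75  0.59 -0.42] grip mm 55.8 tilt err [-0.   0.2 -0.1]
```

```bash
python3 -m jog '[{"tx":0,"ty":0,"tz":-0.004,"wx":0,"wy":0,"wz":0,"fingers":0.2},{"tx":0,"ty":0,"tz":0,"wx":0,"wy":0,"wz":0,"fingers":-1},{"tx":0,"ty":0,"tz":0,"wx":0,"wy":0,"wz":0,"fingers":-1},{"tx":0,"ty":0,"tz":0,"wx":0,"wy":0,"wz":0,"fingers":-1},{"tx":0,"ty":0,"tz":-0.1,"wx":0,"wy":0,"wz":0,"fingers":-1},{"tx":0,"ty":0,"tz":-0.25,"wx":0,"wy":0,"wz":0,"fingers":-1},{"tx":0,"ty":0,"tz":-0.2,"wx":0,"wy":0,"wz":0,"fingers":-1},{"tx":0,"ty":0,"tz":0,"wx":0,"wy":0,"wz":0,"fingers":-1}]';  python3 st.py
python3 - <<'E'
from h import *
from workcell import ctrl
c=ctrl.capture("wrist");pickle.dump(c,open("w8.pkl","wb"));cv2.imwrite("pics/w8.png",c["image"][:,:,::-1])
plan([.4915,-.3282,.205],toolyaw(.171),n=11)
# predicted top centres & jar cap / tin cap in view
print("pred jar cap centre",fproj(c,bay([-.002,0,.112])).round(1),"edges x",fproj(c,bay([.026,0,.112])).round(1),"tin cap",fproj(c,bay([-.053,0,.122])).round(1))
hsv=cv2.cvtColor(c["image"],cv2.COLOR_RGB2HSV);m=cv2.inRange(hsv,(0,150,80),(8,255,255))|cv2.inRange(hsv,(174,150,80),(180,255,255))
k=max(cv2.findContours(m,0,1)[0],key=cv2.contourArea);print("tincap obs",cv2.minEnclosingCircle(k))
m=cv2.inRange(hsv,(0,0,170),(180,40,255));m[:120]=0;m[330:]=0;m[:,:225]=0;m[:,400:]=0;m=cv2.morphologyEx(m,cv2.MORPH_OPEN,np.ones((7,7)))
k=max(cv2.findContours(m,0,1)[0],key=cv2.contourArea);print("jar obs",cv2.minEnclosingCircle(k),cv2.boundingRect(k))
E
```

```text
time_s: 18.58
position: [0.4797, 0.1788, 0.214]
orientation: [-0.009, 0.964, 0.033, 0.262]
contact_force: [0.7, 0.4, -0.8]
grip_width: 1.004
t 18.57 bay pos mm [ -1.8   0.6 169.6] F tote [ 0.2  0.3 -1. ] M [-0.01  0.21 -0.06] grip mm 92.4 tilt err [ 0.   0.4 -0. ]
dp [ 0.0123 -0.5068 -0.0071] turn deg [  1.5 -30.2  -5.7] min rows 9
{"tx": -0.014, "ty": 0.307, "tz": -0.003, "wx": 0.002, "wy": -0.031, "wz": -0.006, "fingers": -1},
{"tx": -0.017, "ty": 0.307, "tz": -0.003, "wx": 0.002, "wy": -0.031, "wz": -0.006, "fingers": -1},
{"tx": -0.02, "ty": 0.307, "tz": -0.003, "wx": 0.002, "wy": -0.031, "wz": -0.006, "fingers": -1},
{"tx": -0.023, "ty": 0.306, "tz": -0.003, "wx": 0.002, "wy": -0.031, "wz": -0.006, "fingers": -1},
{"tx": -0.026, "ty": 0.306, "tz": -0.002, "wx": 0.002, "wy": -0.031, "wz": -0.006, "fingers": -1},
{"tx": -0.029, "ty": 0.306, "tz": -0.002, "wx": 0.002, "wy": -0.031, "wz": -0.006, "fingers": -1},
{"tx": -0.031, "ty": 0.306, "tz": -0.001, "wx": 0.002, "wy": -0.031, "wz": -0.006, "fingers": -1},
{"tx": -0.034, "ty": 0.305, "tz": -0.0, "wx": 0.002, "wy": -0.031, "wz": -0.006, "fingers": -1},
{"tx": -0.037, "ty": 0.305, "tz": 0.001, "wx": 0.002, "wy": -0.031, "wz": -0.006, "fingers": -1},
{"tx": -0.04, "ty": 0.305, "tz": 0.002, "wx": 0.002, "wy": -0.031, "wz": -0.006, "fingers": -1},
{"tx": -0.042, "ty": 0.304, "tz": 0.003, "wx": 0.002, "wy": -0.031, "wz": -0.006, "fingers": -1},
pred jar cap centre [[316.8 260.5]] edges x [[316.9 214. ]] tin cap [[316.6 343.7]]
tincap obs ((311.5, 339.125), 19.131633758544922)
jar obs ((313.5, 260.5714416503906), 46.203125) (268, 216, 92, 88)
```

The jar cap is seen at (313.5,260.6) against a predicted (316.8,260.5), so it stands where it should. Next is the carton.

```bash
python3 -m jog '[{"tx":-0.014,"ty":0.307,"tz":-0.003,"wx":0.002,"wy":-0.031,"wz":-0.006,"fingers":-1},{"tx":-0.017,"ty":0.307,"tz":-0.003,"wx":0.002,"wy":-0.031,"wz":-0.006,"fingers":-1},{"tx":-0.02,"ty":0.307,"tz":-0.003,"wx":0.002,"wy":-0.031,"wz":-0.006,"fingers":-1},{"tx":-0.023,"ty":0.306,"tz":-0.003,"wx":0.002,"wy":-0.031,"wz":-0.006,"fingers":-1},{"tx":-0.026,"ty":0.306,"tz":-0.002,"wx":0.002,"wy":-0.031,"wz":-0.006,"fingers":-1},{"tx":-0.029,"ty":0.306,"tz":-0.002,"wx":0.002,"wy":-0.031,"wz":-0.006,"fingers":-1},{"tx":-0.031,"ty":0.306,"tz":-0.001,"wx":0.002,"wy":-0.031,"wz":-0.006,"fingers":-1},{"tx":-0.034,"ty":0.305,"tz":0,"wx":0.002,"wy":-0.031,"wz":-0.006,"fingers":-1},{"tx":-0.037,"ty":0.305,"tz":0.001,"wx":0.002,"wy":-0.031,"wz":-0.006,"fingers":-1},{"tx":-0.04,"ty":0.305,"tz":0.002,"wx":0.002,"wy":-0.031,"wz":-0.006,"fingers":-1},{"tx":-0.042,"ty":0.304,"tz":0.003,"wx":0.002,"wy":-0.031,"wz":-0.006,"fingers":-1},{"tx":0,"ty":0,"tz":0,"wx":0,"wy":0,"wz":0,"fingers":-1},{"tx":0,"ty":0,"tz":0,"wx":0,"wy":0,"wz":0,"fingers":-1}]'
python3 - <<'E'
from h import *
from workcell import ctrl
c=ctrl.capture("wrist");pickle.dump(c,open("w9.pkl","wb"));cv2.imwrite("pics/w9.png",c["image"][:,:,::-1])
s=ctrl.read_state();print(s["position"])
plan([.4915,-.3282,.085],toolyaw(.171),n=5)
E
```

```text
time_s: 20.25
position: [0.492, -0.3275, 0.2012]
orientation: [-0.004, 0.996, 0.088, -0.006]
contact_force: [-0.4, -0.4, -0.2]
grip_width: 1.001
[ 0.49215169 -0.32706796  0.20183564]
dp [-0.0007 -0.0011 -0.1168] turn deg [-0.5  0.6  0.3] min rows 2
{"tx": 0.0, "ty": 0.003, "tz": 0.156, "wx": -0.001, "wy": 0.001, "wz": 0.001, "fingers": -1},
{"tx": 0.0, "ty": 0.002, "tz": 0.156, "wx": -0.001, "wy": 0.001, "wz": 0.001, "fingers": -1},
{"tx": -0.0, "ty": 0.002, "tz": 0.156, "wx": -0.001, "wy": 0.001, "wz": 0.001, "fingers": -1},
{"tx": -0.0, "ty": 0.002, "tz": 0.156, "wx": -0.001, "wy": 0.001, "wz": 0.001, "fingers": -1},
{"tx": -0.001, "ty": 0.002, "tz": 0.156, "wx": -0.001, "wy": 0.001, "wz": 0.001, "fingers": -1},
```

View pics/w9.png

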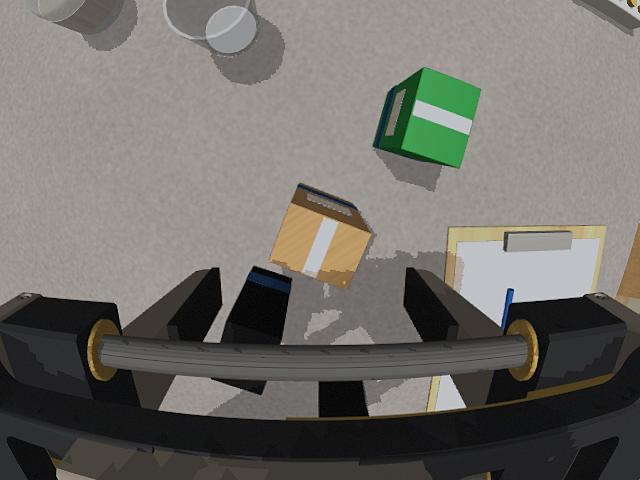

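The carton's long edge runs (292,202)→(371,234), about 20° off the jaws, so I had the yaw sign wrong and it should be -10°. I'll turn and recompute its centre from its top corners (292,202), (371,234), (348,289) and (269,262).

```bash
python3 - <<'E'
from h import *
c=pickle.load(open("w9.pkl","rb"));d=pickle.load(open("cap0.pkl","rb"))
o,v=fray(c,[(292,202),(371,234),(348,289),(269,262)]);P=o+v*((.124-o[2])/v[:,2])[:,None];print(P.round(4).tolist(),P.mean(0).round(4),cv2.minAreaRect((P[:,:2]*1000).astype(np.float32)))
print("black",onz(d["top"],[(446,276),(466,278),(464,304),(444,302.5)],.124)[:,:2].round(3).tolist())
plan([P[:,0].mean()-.001,P[:,1].mean(),.19],toolyaw(-.18))
E
```

```text
[[0.5198, -0.3066, 0.124], [0.5084, -0.3597, 0.124], [0.4687, -0.3528, 0.124], [0.4782, -0.2982, 0.124]] [ 0.4938 -0.3293  0.124 ] ((493.4630126953125, -329.54656982421875), (55.377777099609375, 42.460391998291016), 78.49391174316406)
black [[0.43, -0.273], [0.425, -0.317], [0.369, -0.308], [0.373, -0.266]]
dp [ 0.0006 -0.0023 -0.0118] turn deg [-0.4  0.7 20.4] min rows 3
{"tx": 0.001, "ty": 0.005, "tz": 0.026, "wx": -0.002, "wy": 0.003, "wz": 0.076, "fingers": -1},
{"tx": 0.001, "ty": 0.005, "tz": 0.026, "wx": -0.002, "wy": 0.003, "wz": 0.076, "fingers": -1},
{"tx": 0.002, "ty": 0.005, "tz": 0.026, "wx": -0.002, "wy": 0.003, "wz": 0.076, "fingers": -1},
```

```bash
python3 -m jog '[{"tx":0,"ty":0.005,"tz":0.026,"wx":-0.002,"wy":0.003,"wz":0.076,"fingers":-1},{"tx":0,"ty":0.005,"tz":0.026,"wx":-0.002,"wy":0.003,"wz":0.076,"fingers":-1},{"tx":0,"ty":0.005,"tz":0.026,"wx":-0.002,"wy":0.003,"wz":0.076,"fingers":-1},{"tx":0,"ty":0,"tz":0.15,"wx":0,"wy":0,"wz":0,"fingers":-1},{"tx":0,"ty":0,"tz":0.15,"wx":0,"wy":0,"wz":0,"fingers":-1},{"tx":0,"ty":0,"tz":0.15,"wx":0,"wy":0,"wz":0,"fingers":-1},{"tx":0,"ty":0,"tz":0.15,"wx":0,"wy":0,"wz":0,"fingers":-1},{"tx":0,"ty":0,"tz":0.07,"wx":0,"wy":0,"wz":0,"fingers":-1},{"tx":0,"ty":0,"tz":0,"wx":0,"wy":0,"wz":0,"fingers":-1},{"tx":0,"ty":0,"tz":0,"wx":0,"wy":0,"wz":0,"fingers":1},{"tx":0,"ty":0,"tz":0,"wx":0,"wy":0,"wz":0,"fingers":1},{"tx":0,"ty":0,"tz":0,"wx":0,"wy":0,"wz":0,"fingers":1},{"tx":0,"ty":0,"tz":0,"wx":0,"wy":0,"wz":0,"fingers":1}]' 30
python3 - <<'E'
from h import *
from workcell import ctrl
s=ctrl.read_state();p=s["position"];q=s["orientation"];print(p,s["grip_width"]*92,s["contact_force"],np.degrees(R.from_quat([q[1],q[2],q[3],q[0]]).as_euler("zyx")))
plan(bay([.062,0,.22]),tool_tote(),n=14,start=(p+[0,0,.15],toolyaw(-.18)),g=1)
E
```

```text
time_s: 21.92
position: [0.493, -0.331, 0.0914]
orientation: [0.002, 0.996, -0.091, 0.002]
contact_force: [1.0, -0.6, 0.4]
grip_width: 0.61
[ 0.49304238 -0.33101246  0.09143368] 56.09386082981201 [ 0.98126268 -0.64893482  0.44139389] [ 10.42225686   0.23191449 179.73486143]
dp [0.0167 0.5113 0.0481] turn deg [  3.7  29.8 -13.9] min rows 9
{"tx": -0.036, "ty": -0.241, "tz": -0.023, "wx": 0.003, "wy": 0.024, "wz": -0.011, "fingers": 1},
{"tx": -0.031, "ty": -0.242, "tz": -0.023, "wx": 0.003, "wy": 0.024, "wz": -0.011, "fingers": 1},
{"tx": -0.026, "ty": -0.242, "tz": -0.023, "wx": 0.003, "wy": 0.024, "wz": -0.011, "fingers": 1},
{"tx": -0.021, "ty": -0.243, "tz": -0.023, "wx": 0.003, "wy": 0.024, "wz": -0.011, "fingers": 1},
{"tx": -0.016, "ty": -0.243, "tz": -0.022, "wx": 0.003, "wy": 0.024, "wz": -0.011, "fingers": 1},
{"tx": -0.011, "ty": -0.243, "tz": -0.022, "wx": 0.003, "wy": 0.024, "wz": -0.011, "fingers": 1},
{"tx": -0.006, "ty": -0.244, "tz": -0.021, "wx": 0.003, "wy": 0.024, "wz": -0.011, "fingers": 1},
{"tx": -0.001, "ty": -0.244, "tz": -0.02, "wx": 0.003, "wy": 0.024, "wz": -0.011, "fingers": 1},
{"tx": 0.004, "ty": -0.244, "tz": -0.019, "wx": 0.003, "wy": 0.024, "wz": -0.011, "fingers": 1},
{"tx": 0.009, "ty": -0.244, "tz": -0.017, "wx": 0.003, "wy": 0.024, "wz": -0.011, "fingers": 1},
{"tx": 0.014, "ty": -0.244, "tz": -0.016, "wx": 0.003, "wy": 0.024, "wz": -0.011, "fingers": 1},
{"tx": 0.019, "ty": -0.244, "tz": -0.014, "wx": 0.003, "wy": 0.024, "wz": -0.011, "fingers": 1},
{"tx": 0.023, "ty": -0.243, "tz": -0.012, "wx": 0.003, "wy": 0.024, "wz": -0.011, "fingers": 1},
{"tx": 0.028, "ty": -0.243, "tz": -0.01, "wx": 0.003, "wy": 0.024, "wz": -0.011, "fingers": 1},
```

```bash
python3 -m jog '[{"tx":0,"ty":0,"tz":-0.2,"wx":0,"wy":0,"wz":0,"fingers":1},{"tx":0,"ty":0,"tz":-0.27,"wx":0,"wy":0,"wz":0,"fingers":1},{"tx":0,"ty":0,"tz":-0.27,"wx":0,"wy":0,"wz":0,"fingers":1},{"tx":0,"ty":0,"tz":-0.26,"wx":0,"wy":0,"wz":0,"fingers":1},{"tx":-0.036,"ty":-0.241,"tz":-0.023,"wx":0.003,"wy":0.024,"wz":-0.011,"fingers":1},{"tx":-0.031,"ty":-0.242,"tz":-0.023,"wx":0.003,"wy":0.024,"wz":-0.011,"fingers":1},{"tx":-0.026,"ty":-0.242,"tz":-0.023,"wx":0.003,"wy":0.024,"wz":-0.011,"fingers":1},{"tx":-0.021,"ty":-0.243,"tz":-0.023,"wx":0.003,"wy":0.024,"wz":-0.011,"fingers":1},{"tx":-0.016,"ty":-0.243,"tz":-0.022,"wx":0.003,"wy":0.024,"wz":-0.011,"fingers":1},{"tx":-0.011,"ty":-0.243,"tz":-0.022,"wx":0.003,"wy":0.024,"wz":-0.011,"fingers":1},{"tx":-0.006,"ty":-0.244,"tz":-0.021,"wx":0.003,"wy":0.024,"wz":-0.011,"fingers":1},{"tx":-0.001,"ty":-0.244,"tz":-0.02,"wx":0.003,"wy":0.024,"wz":-0.011,"fingers":1},{"tx":0.004,"ty":-0.244,"tz":-0.019,"wx":0.003,"wy":0.024,"wz":-0.011,"fingers":1},{"tx":0.009,"ty":-0.244,"tz":-0.017,"wx":0.003,"wy":0.024,"wz":-0.011,"fingers":1},{"tx":0.014,"ty":-0.244,"tz":-0.016,"wx":0.003,"wy":0.024,"wz":-0.011,"fingers":1},{"tx":0.019,"ty":-0.244,"tz":-0.014,"wx":0.003,"wy":0.024,"wz":-0.011,"fingers":1},{"tx":0.023,"ty":-0.243,"tz":-0.012,"wx":0.003,"wy":0.024,"wz":-0.011,"fingers":1},{"tx":0.028,"ty":-0.243,"tz":-0.01,"wx":0.003,"wy":0.024,"wz":-0.011,"fingers":1},{"tx":0,"ty":0,"tz":0,"wx":0,"wy":0,"wz":0,"fingers":1},{"tx":0,"ty":0,"tz":0,"wx":0,"wy":0,"wz":0,"fingers":1}]'; python3 st.py
python3 - <<'E'
from h import *
from workcell import ctrl
c=ctrl.capture("wrist");pickle.dump(c,open("w10.pkl","wb"));cv2.imwrite("pics/w10.png",c["image"][:,:,::-1])
s=ctrl.read_state();q=s["orientation"];r=R.from_quat([q[1],q[2],q[3],q[0]]);p=np.array(s["position"])
H=.0914
for off in(-.004,0,.004):
    print(off,"top edge",fproj(c,p+r.apply([[.021+off,.018,H-.124]])).round(1).tolist(),"bottom",fproj(c,p+r.apply([[.021+off,.018,H]])).round(1).tolist())
g=c["image"].astype(int)
for u0 in(270,350):print(u0,[ (v,*map(int,g[v,u0:u0+6].mean(0))) for v in range(190,300,3)])
plan(bay([.0525,0,.12]),tool_tote(),n=8,g=1)
E
```

```text
time_s: 24.42
position: [0.5087, 0.181, 0.2868]
orientation: [-0.006, 0.964, 0.032, 0.263]
contact_force: [0.4, 0.1, -1.5]
grip_width: 0.612
t 24.43 bay pos mm [ 59.7   0.9 218.1] F tote [-0.4  0.1 -1.5] M [-0.05  0.4   0.01] grip mm 56.3 tilt err [-0.3  0.5 -0. ]
-0.004 top edge [[370.3, 288.5]] bottom [[342.7, 219.8]]
0 top edge [[370.9, 277.9]] bottom [[342.8, 214.0]]
0.004 top edge [[371.4, 267.1]] bottom [[342.9, 208.1]]
270 [(190, 183, 176, 166), (193, 196, 187, 172), (196, 12, 53, 108), (199, 21, 59, 112), (202, 17, 51, 101), (205, 26, 76, 143), (208, 140, 144, 147), (211, 131, 137, 143), (214, 130, 132, 135), (217, 131, 101, 63), (220, 12, 47, 89), (223, 26, 52, 85), (226, 31, 57, 89), (229, 130, 101, 64), (232, 130, 101, 65), (235, 132, 102, 65), (238, 133, 103, 66), (241, 137, 111, 81), (244, 141, 120, 93), (247, 152, 137, 116), (250, 128, 99, 63), (253, 126, 97, 62), (256, 125, 97, 62), (259, 129, 100, 64), (262, 130, 101, 66), (265, 130, 101, 65), (268, 130, 101, 65), (271, 129, 100, 64), (274, 130, 101, 65), (277, 166, 132, 86), (280, 170, 136, 90), (283, 170, 136, 89), 
[... 971 characters left out ...]
z": 0.082, "wx": 0.0, "wy": -0.001, "wz": -0.0, "fingers": 1},
{"tx": -0.007, "ty": -0.0, "tz": 0.082, "wx": 0.0, "wy": -0.001, "wz": -0.0, "fingers": 1},
{"tx": -0.007, "ty": 0.0, "tz": 0.082, "wx": 0.0, "wy": -0.001, "wz": -0.0, "fingers": 1},
{"tx": -0.007, "ty": 0.0, "tz": 0.082, "wx": 0.0, "wy": -0.001, "wz": -0.0, "fingers": 1},
{"tx": -0.007, "ty": 0.0, "tz": 0.082, "wx": 0.0, "wy": -0.001, "wz": -0.0, "fingers": 1},
{"tx": -0.007, "ty": 0.0, "tz": 0.082, "wx": 0.0, "wy": -0.001, "wz": -0.0, "fingers": 1},
{"tx": -0.006, "ty": 0.0, "tz": 0.082, "wx": 0.0, "wy": -0.001, "wz": -0.0, "fingers": 1},
{"tx": -0.006, "ty": 0.0, "tz": 0.082, "wx": 0.0, "wy": -0.001, "wz": -0.0, "fingers": 1},
```

Carton offset is about 0 mm. The free window for its centre is about 46–55 mm, so I'll aim for 51.

```bash
python3 -m jog '[{"tx":-0.03,"ty":0.003,"tz":0,"wx":0,"wy":-0.003,"wz":0,"fingers":1},{"tx":-0.027,"ty":0.003,"tz":0.03,"wx":0.002,"wy":-0.003,"wz":0,"fingers":1},{"tx":0,"ty":0,"tz":0.1,"wx":0,"wy":0,"wz":0,"fingers":1},{"tx":0,"ty":0,"tz":0.12,"wx":0,"wy":0,"wz":0,"fingers":1},{"tx":0,"ty":0,"tz":0.12,"wx":0,"wy":0,"wz":0,"fingers":1},{"tx":0,"ty":0,"tz":0.1,"wx":0,"wy":0,"wz":0,"fingers":1},{"tx":0,"ty":0,"tz":0,"wx":0,"wy":0,"wz":0,"fingers":1}]'; python3 st.py
```

```text
time_s: 25.35
position: [0.5365, 0.182, 0.2199]
orientation: [-0.008, 0.966, 0.033, 0.257]
contact_force: [-0.4, -0.3, -1.7]
grip_width: 0.607
t 25.35 bay pos mm [ 5.040e+01 -1.000e-01  1.463e+02] F tote [-1.2 -0.3 -1.3] M [ 0.01  0.41 -0.06] grip mm 55.9 tilt err [-0.1 -0.2 -0. ]
```

```bash
python3 -m jog '[{"tx":0,"ty":0,"tz":0.05,"wx":0,"wy":0.001,"wz":0,"fingers":1},{"tx":0,"ty":0,"tz":0.05,"wx":0,"wy":0.001,"wz":0,"fingers":1},{"tx":0,"ty":0,"tz":0.05,"wx":0,"wy":0,"wz":0,"fingers":1}]'; python3 st.py; python3 -m jog '[{"tx":0,"ty":0,"tz":0.06,"wx":0,"wy":0,"wz":0,"fingers":1},{"tx":0,"ty":0,"tz":0.06,"wx":0,"wy":0,"wz":0,"fingers":1},{"tx":0,"ty":0,"tz":0.03,"wx":0,"wy":0,"wz":0,"fingers":1},{"tx":0,"ty":0,"tz":0,"wx":0,"wy":0,"wz":0,"fingers":1}]'; python3 st.py
```

```text
time_s: 25.72
position: [0.5486, 0.1831, 0.2025]
orientation: [-0.008, 0.965, 0.033, 0.261]
contact_force: [0.2, -0.6, -2.0]
grip_width: 0.603
t 25.73 bay pos mm [ 52.2   0.2 125.1] F tote [-0.9 -0.6 -1.9] M [-0.01  0.42  0.03] grip mm 55.5 tilt err [-0.1  0.3 -0. ]
time_s: 26.22
position: [0.5595, 0.1837, 0.1826]
orientation: [-0.008, 0.965, 0.033, 0.26]
contact_force: [-0.8, -0.2, -1.9]
grip_width: 0.609
t 26.23 bay pos mm [5.170e+01 1.000e-01 1.025e+02] F tote [-1.7 -0.1 -1.2] M [-0.06  0.39  0.01] grip mm 56.0 tilt err [-0.1  0.2 -0. ]
```

Now down to about 96 mm, then downhill towards the jar.

```bash
python3 -m jog '[{"tx":-0.007,"ty":0,"tz":0.025,"wx":0,"wy":0,"wz":0,"fingers":1},{"tx":-0.007,"ty":0,"tz":0.018,"wx":0,"wy":0,"wz":0,"fingers":1},{"tx":-0.007,"ty":0,"tz":0,"wx":0,"wy":0,"wz":0,"fingers":1},{"tx":0,"ty":0,"tz":0,"wx":0,"wy":0,"wz":0,"fingers":1}]'; python3 st.py; python3 -m jog '[{"tx":-0.007,"ty":0,"tz":0,"wx":0,"wy":0,"wz":0,"fingers":1},{"tx":-0.007,"ty":0,"tz":0,"wx":0,"wy":0,"wz":0,"fingers":1},{"tx":0,"ty":0,"tz":0,"wx":0,"wy":0,"wz":0,"fingers":1}]'; python3 st.py
```

```text
time_s: 26.72
position: [0.56, 0.1838, 0.176]
orientation: [-0.008, 0.965, 0.033, 0.261]
contact_force: [0.6, -0.6, -1.7]
grip_width: 0.609
t 26.73 bay pos mm [48.9  0.1 96.5] F tote [-0.4 -0.7 -1.8] M [0.01 0.4  0.  ] grip mm 56.1 tilt err [-0.1  0.2 -0. ]
time_s: 27.1
position: [0.5582, 0.1837, 0.1749]
orientation: [-0.008, 0.965, 0.033, 0.261]
contact_force: [-0.1, 0.2, -2.0]
grip_width: 0.608
t 27.1 bay pos mm [46.8  0.1 96.4] F tote [-1.   0.2 -1.7] M [-0.    0.39  0.02] grip mm 55.9 tilt err [-0.1  0.2 -0. ]
```

```bash
python3 -m jog '[{"tx":-0.006,"ty":0,"tz":0,"wx":0,"wy":0,"wz":0,"fingers":1},{"tx":0,"ty":0,"tz":0,"wx":0,"wy":0,"wz":0,"fingers":1}]'; python3 st.py; python3 -m jog '[{"tx":-0.006,"ty":0,"tz":0,"wx":0,"wy":0,"wz":0,"fingers":1},{"tx":0,"ty":0,"tz":0,"wx":0,"wy":0,"wz":0,"fingers":1}]'; python3 st.py; python3 -m jog '[{"tx":-0.006,"ty":0,"tz":0,"wx":0,"wy":0,"wz":0,"fingers":1},{"tx":0,"ty":0,"tz":0,"wx":0,"wy":0,"wz":0,"fingers":1}]'; python3 st.py
```

```text
time_s: 27.35
position: [0.5578, 0.1836, 0.1748]
orientation: [-0.008, 0.965, 0.033, 0.261]
contact_force: [0.9, 0.2, -2.1]
grip_width: 0.607
t 27.35 bay pos mm [46.4  0.1 96.5] F tote [-0.3  0.2 -2.3] M [0.   0.23 0.02] grip mm 55.8 tilt err [-0.1  0.3 -0. ]
time_s: 27.6
position: [0.5575, 0.1835, 0.1748]
orientation: [-0.008, 0.965, 0.033, 0.262]
contact_force: [3.4, 0.4, -1.2]
grip_width: 0.606
t 27.6 bay pos mm [46.1  0.  96.7] F tote [ 2.4  0.2 -2.7] M [ 0.08 -0.25 -0.05] grip mm 55.7 tilt err [-0.1  0.4 -0. ]
time_s: 27.85
position: [0.5573, 0.1835, 0.175]
orientation: [-0.008, 0.964, 0.033, 0.262]
contact_force: [5.5, 0.3, -0.8]
grip_width: 0.609
t 27.85 bay pos mm [46.   0.1 97. ] F tote [ 4.3 -0.  -3.5] M [ 0.05 -0.64 -0.02] grip mm 56.1 tilt err [-0.1  0.4 -0. ]
```

Contact with the jar came at 46.3 mm. Back off slightly and lower.

```bash
python3 -m jog '[{"tx":0.009,"ty":0,"tz":0.012,"wx":0,"wy":0,"wz":0,"fingers":1},{"tx":0,"ty":0,"tz":0.012,"wx":0,"wy":0,"wz":0,"fingers":1},{"tx":0,"ty":0,"tz":0,"wx":0,"wy":0,"wz":0,"fingers":1}]'; python3 st.py; python3 -m jog '[{"tx":0,"ty":0,"tz":0.009,"wx":0,"wy":0,"wz":0,"fingers":1},{"tx":0,"ty":0,"tz":0,"wx":0,"wy":0,"wz":0,"fingers":1}]'; python3 st.py
```

```text
time_s: 28.22
position: [0.5593, 0.1839, 0.1718]
orientation: [-0.008, 0.965, 0.033, 0.261]
contact_force: [-0.4, 2.1, 4.3]
grip_width: 0.612
t 28.23 bay pos mm [46.2  0.3 93.2] F tote [2.  2.2 3.9] M [ 0.1  -0.12  0.06] grip mm 56.3 tilt err [-0.1  0.3 -0. ]
time_s: 28.48
position: [0.5596, 0.1841, 0.1719]
orientation: [-0.008, 0.965, 0.033, 0.261]
contact_force: [-14.8, -1.3, 17.7]
grip_width: 0.607
t 28.48 bay pos mm [46.5  0.5 93.1] F tote [-4.  -0.3 22.8] M [-0.22  0.88 -0.33] grip mm 55.8 tilt err [-0.1  0.2 -0. ]
```

```bash
python3 -m jog '[{"tx":0,"ty":0,"tz":-0.004,"wx":0,"wy":0,"wz":0,"fingers":0.2},{"tx":0,"ty":0,"tz":0,"wx":0,"wy":0,"wz":0,"fingers":-1},{"tx":0,"ty":0,"tz":0,"wx":0,"wy":0,"wz":0,"fingers":-1},{"tx":0,"ty":0,"tz":0,"wx":0,"wy":0,"wz":0,"fingers":-1},{"tx":0,"ty":0,"tz":-0.1,"wx":0,"wy":0,"wz":0,"fingers":-1},{"tx":0,"ty":0,"tz":-0.25,"wx":0,"wy":0,"wz":0,"fingers":-1},{"tx":0,"ty":0,"tz":-0.3,"wx":0,"wy":0,"wz":0,"fingers":-1},{"tx":-0.15,"ty":0,"tz":-0.3,"wx":0,"wy":0,"wz":0,"fingers":-1},{"tx":-0.3,"ty":0,"tz":-0.15,"wx":0,"wy":0,"wz":0,"fingers":-1},{"tx":-0.3,"ty":0,"tz":0,"wx":0,"wy":0,"wz":0,"fingers":-1},{"tx":0,"ty":0,"tz":0,"wx":0,"wy":0,"wz":0,"fingers":-1},{"tx":0,"ty":0,"tz":0,"wx":0,"wy":0,"wz":0,"fingers":-1}]';  python3 st.py
python3 - <<'E'
from h import *
from workcell import ctrl
w=ctrl.capture("wrist");s=ctrl.capture("scene")
pickle.dump((w,s),open("end.pkl","wb"))
a=w["image"][20:320,130:430,::-1];b=s["image"][70:290,250:470,::-1]
o=np.zeros((560,800,3),np.uint8);o[:400,:400]=cv2.resize(a,(400,400));o[:400,400:]=cv2.resize(b,(400,400),interpolation=cv2.INTER_CUBIC)
o[400:,:213]=cv2.resize(s["image"][:,:,::-1],(213,160))
# predicted corners of tops on wrist crop
box={"tin":(-.053,.023,.108),"jar":(-.002,.028,.112),"carton":(.047,.021,.124)}
for n,(x,h,z) in box.items():
    pr=fproj(w,bay([(x-h,-.028,z),(x+h,-.028,z),(x+h,.028,z),(x-h,.028,z)]));print(n,pr.round(0).tolist())
    for p in (pr-[130,20])*400/300: cv2.circle(o,tuple(int(q) for q in p),2,(0,255,0),-1)
    for p in (proj(s,bay([(x-h,-.028,z),(x+h,-.028,z),(x+h,.028,z),(x-h,.028,z)]))-[250,70])*400/220: cv2.circle(o,tuple(int(q)+(400 if i==0 else 0) for i,q in enumerate(p)),2,(0,255,0),-1)
cv2.imwrite("pics/end.png",o)
E
```

```text
time_s: 29.98
position: [0.3804, 0.1717, 0.2575]
orientation: [-0.008, 0.965, 0.033, 0.262]
contact_force: [1.1, -0.0, -0.3]
grip_width: 1.002
t 29.98 bay pos mm [-66.3   0.3 257.1] F tote [ 0.8 -0.1 -0.8] M [-0.03  0.26 -0.04] grip mm 92.1 tilt err [-0.1  0.3 -0. ]
tin [[348.0, 239.0], [349.0, 184.0], [281.0, 184.0], [281.0, 239.0]]
jar [[349.0, 185.0], [350.0, 116.0], [280.0, 116.0], [280.0, 185.0]]
carton [[352.0, 114.0], [351.0, 62.0], [278.0, 62.0], [278.0, 114.0]]
```

View pics/end.png

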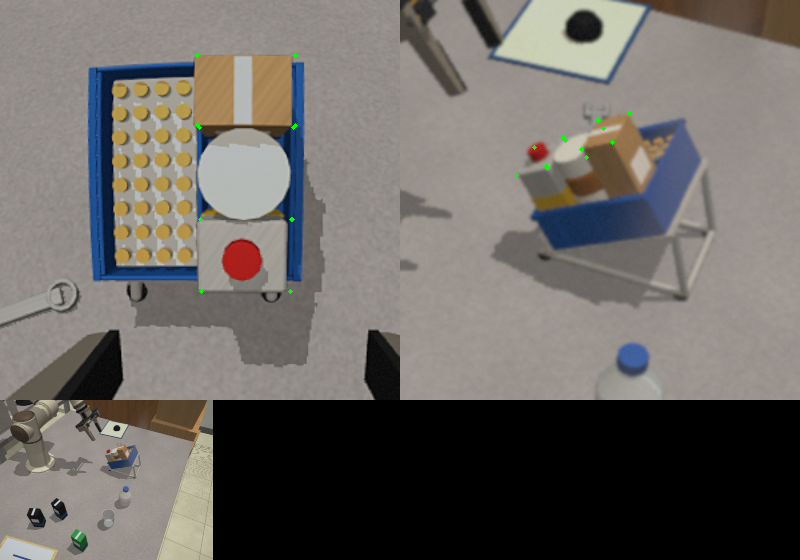

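The final view shows tin, jar and carton in one row and square to the tote. Their tops lie within about 3 px of the predicted positions, and the beaker, bottle and wrench look unmoved. I'm handing in.

```bash
python3 -c "
from workcell import ctrl
print(ctrl.finish_job(), ctrl.read_state()['time_s'])"
```

```text
the job is handed in; nothing more can be done
the job is handed in; nothing more can be done
```

I packed the three things into the empty bay from the low end up: tin, then glass jar in the middle, then carton. Each was nudged gently against the one below (or the low wall), lowered until the floor pushed back with about 22 N, and released. The job is handed in, at about 30 s of the 72 s allowed.

**Last checks**
- In the last wrist and scene pictures the three stand in one row, square to the tote. Their tops are within a few pixels (about 3 mm) of the predicted positions. The robot is clear, and the beaker, bottle and wrench look unmoved, though I did not measure them.
- At set-down each grip height read about 1.5 mm above its value at pick-up. The offset was the same for all three and each met firm floor contact, so I take it as calibration error, not a gap.

**What disagreed along the way**
- The tote rim is about 6 mm wider on each long side than the given outside size. I took it as a lip and fitted for it.
- I first had the carton's yaw with the wrong sign. I saw this in the wrist picture and corrected it before gripping.
- My first move was refused because its rows left out fields.
- The tin sat about 4 mm off the tool point, where I had expected 1 mm, so I found the low wall by touch.

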